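Snap the charging disc into the desk charging station

TASK

The charging disc has come out of the white charging station on the staff-room table. Set it level in the station's round recess, then press it straight down with the blue-handled pusher until it snaps under all four clips and is fully home, and keep it firmly pressed with about 15 N for a second, never over 25 N even for an instant, or its glass face may crack. Do not push it in with the bare gripper; afterwards stand the pusher upright on the table, and leave the phone, water bottle, jar and tissue pack where they are.

Things in the scene. Friction and masses are not known exactly. Their poses are not given: they have to be found in the camera images.
- station: White desk charging station, fixed: block 150 (x) x 115 (y) x 46 high, origin under its centre on the table. At its centre a vertical round recess, 52 diameter, mouth chamfered 2 mm. Four orange sprung clips in it (45 degrees off the station's x and y axes) reach 3.5 in past its wall; noses sloped on top, tips 10 below the mouth. Below them a hard grey floor.
- recess (a point): Centre of the recess mouth, level with the station's top, 46 above the table. A disc set in rests on the clips, underside about 7 below the mouth. Pressed, it gets past the noses at 7 to 13 N, then slides down easily; it snaps under the clips 31 below the mouth, and stops dead on the hard floor, 32 to 38 below it. That depth differs each time: feel for it slowly.
- disc: Loose charging disc, 50 diameter, 20 thick, about 70 g, black with a glass face and a thin silver band, rims chamfered 1.5. Lies flat, glass up. Origin at the centre of its underside, z up through the face; turn about z does not matter. Grip across the rim, on its upper 8 to 10 mm only, so that the fingertips clear the station's top.
- pusher: Hand pusher standing upright, 106 tall, about 0.2 kg. Origin at the centre of its foot's underside, z up the handle. From below: black rubber foot, 32 diameter, flat, to 20 high; metal stem, 20 diameter, to 40; collar, 40 diameter, 40 to 46; blue square handle 24 x 24 (sides along its x and y), 46 to 106. Fingertips can stand just above the collar.
- phone: Black smartphone lying flat, 150 (x) x 73 x 8, origin at the centre of its underside. Leave alone.
- water: Clear water bottle with a red cap, 62 diameter, 190 tall, upright, origin at the centre of its underside. Leave alone.
- jar: Glass jar with a green lid, 66 diameter, 85 tall, upright, origin at the centre of its underside. Leave alone.
- tissues: Tan tissue pack, 110 (x) x 160 (y) x 50 high, origin at the centre of its underside. Leave alone.
Mind the look-alikes: they are no part of the job. Several things look just like the pusher: the one meant starts farthest to the robot's left.

How it is judged:
On the way, in this order (a step that is already met when the one before it is completed fails the run):
1. the disc rests level in the recess mouth, let go by the gripper (horizontal distance between disc and recess below 0.0025 m and angle between disc's own z axis and vertical below 0.12 rad and z of disc in the frame of station between 0.027 and 0.0445 m and contact force between the fingers and disc below 0.1 N), for 0.2 s.
2. the pusher's foot bears on the disc with more than 3 N while it is still going down (contact force between pusher and disc above 3 N and z of disc in the frame of station above 0.0152 m).
3. the disc is under the clips, on the floor, and the pusher keeps it pressed with 10 N or more for 0.4 s (horizontal distance between disc and recess below 0.0025 m and angle between disc's own z axis and vertical below 0.09 rad and z of disc in the frame of station below 0.0152 m and contact force between pusher and disc above 10 N), for 0.4 s.
At the end, for the whole second after the job is handed in: The disc lies within 2.5 mm of the recess centre and 5 degrees of level under the clips, its underside less than 15.2 mm above the table; the pusher stands upright (within 0.1 rad) on the table, off the disc, and both are at rest (horizontal distance between disc and recess below 0.0025 m and angle between disc's own z axis and vertical below 0.09 rad and z of disc in the frame of station below 0.0152 m and contact force between pusher and disc below 0.1 N and angle between pusher's own z axis and vertical below 0.1 rad and height (world z) of pusher below 0.005 m and linear speed of each of pusher, disc below 0.02 m/s); the robot touches nothing.
It fails at once if the pusher presses the disc with more than 25 N (contact force between pusher and disc above 25 N).
It fails at once if the bare gripper pushes the disc in past the clips (contact force between the fingers and disc above 0.5 N and z of disc in the frame of station below 0.027 m and horizontal distance between disc and recess below 0.02 m).
It fails at once if the phone, bottle, jar or tissue pack is moved by more than 15 mm or tipped (distance of any of phone, water, jar, tissues from where it was at the start of the episode above 0.015 m or angle between any of phone, water, jar, tissues's own z axis and vertical above 0.2 rad).
It also fails if it takes over 72 s, if anything falls off the work surface, if the arm or the gripper's body presses on something with over 40 N, if the wrist force passes 120 N, or if a joint passes its speed limit or range.

ROBOT

A 6-joint arm with a two-finger parallel gripper is mounted at the origin on the work surface. World frame = base frame: x ahead of the robot, y to its left, z up, the work surface at z = 0. Lengths are in m, angles in rad, forces in N, time in s.
With the tool pointing down it reaches from about 0.4 to 0.825 m from the base axis. Payload 7 kg.
Tool frame: the origin (TCP) lies on the centre line of the jaws, within the pads' length; the fingertips stand 22 mm ahead of it and the grasp point (between the pads) lies 3 mm ahead of it; z points along the fingers, y is the direction in which the jaws open and shut (so a half turn about z gives the same grasp; the last joint's range is limited). The gripper opens to 88 mm and grips with 3 to 60 N. Pads are 19 mm wide; open, the fingers measure 130 mm over their backs; the gripper's body (78 mm by 193 mm) begins 47 mm behind the grasp point.
Start: joints at [-1.027, 0.359, 0.012, 0, -1.224, -0.288], TCP at [0.171, -0.653, 0.21] pointing down, gripper open.
Joint ranges: [-3.07, 3.07], [-1.43, 2.12], [-1.02, 1.25], [-3.03, 1.67], [-3.05, -0], [-3.03, 3.03]. Speed limits (rad/s): [2.39, 2.39, 3.01, 3.14, 3.14, 3.14].

INTERFACE

Orientations are given as a unit quaternion [x, y, z, w].
In Python, from bench import get_obs, capture, hand_in gives the robot as it stands. The module is installed in compiled form; this text tells all that it offers.
- The arm moves only by the shell command python3 -m jog 'ROWS' [OPENING]. ROWS is JSON, a list of rows, each an object of numbers: "tx", "ty", "tz": the shift along the tool's x, y, z in m; "yaw": the turn about the tool's z in units of 10 degrees (1.0 is 10 degrees). A call has 1 to 12 rows; each row shifts and turns the pose as measured when the row begins, along the tool's axes as they then stand; what a row does not reach is not made up. A row lasts 1/8 s, in which the tool goes at most 62.5 mm and 10.7 degrees, less where a joint would pass 70% of its speed; a pose out of reach is approached as far as the arm can. A call with a gripper value outside its range is refused whole. OPENING is the finger opening in m, from 0 to 0.0876, set as the call begins (- or left out, the last holds). The fingers move at their own pace and stop on an object; the grip force is fixed at half the most. Time passes only in rows, so rows that do not move let the fingers close. It gives the time, the measured TCP pose, the force and the opening at its end, in the units of the state.
- get_obs(): the state, without advancing time (a new reading comes with each control period).
- capture(name): name is "scene" or "top" or "wrist"; returns a dict with "image" (480x640x3 uint8, red, green, blue), "range_z" (480x640 float32, m along the optical axis (not along the pixel's ray), 0 where there is no reading), "intrinsics" (3x3 intrinsics, pixels), "k1" (the pictures are not rectified: a ray, as slopes to the right and down, at radius r is drawn at 1 + k1 r^2 times it, then the intrinsics apply), "view" (4x4, takes a point from world to camera coordinates). Camera axes: x right, y up, looking along -z (the intrinsics and any distortion apply to the point x, -y, -z); pixel columns grow to the right and rows downward; lengths in m; the calibration is good to about 2 mm. A picture is of the moment at which its call begins.
- hand_in(): hands the job in, once; it reports no verdict.
The state is a dict: "time_s": time; "q": joint angles; "joint_velocities": joint speeds; "joint_torque": joint torques, N m; "ee_pos": TCP position; "tcp_rot": TCP orientation; "ft_force": force on the tool from outside, world axes, zero at the start; "torque": the same for the moment, N m; "finger_gap": finger opening in m.
Only numpy, scipy, OpenCV 4.12 (cv2) and the standard library are available. Lean on these libraries where they do the work, as an engineer would, in place of code of your own. Each camera call takes 0.05 s, during which the arm holds its last target.

## Working session

There is one attempt and no reset: what is moved stays moved. The work goes in short steps, Python scripts to look and compute and a shell command to move; the robot and the scene stay as the last step left them, time stands still between calls to the robot, and variables do not carry over. Pictures are saved under pics/ and viewed, and the job is handed in when it is done.

```bash
mkdir -p pics; ls; cat > h.py <<'E'
import numpy as np, cv2
from bench import get_obs, capture, hand_in
def cap(name,fn):
    c=capture(name); cv2.imwrite('pics/'+fn+'.png',c['image'][:,:,::-1]); np.savez('pics/'+fn+'.npz',**c); return c
def load(fn): return dict(np.load('pics/'+fn+'.npz'))
def rays(c,px):
    K=c['intrinsics']; k1=float(c['k1'])
    D=np.array([k1,0,0,0,0])
    return cv2.undistortPoints(np.array(px,float).reshape(-1,1,2),K,D).reshape(-1,2)
def pix2world(c,px,z=None):
    """z None: use range; otherwise intersect plane z"""
    px=np.array(px,float).reshape(-1,2); s=rays(c,px); V=c['view']; R=V[:3,:3]; t=V[:3,3]
    d=np.c_[s[:,0],-s[:,1],-np.ones(len(s))]
    C=-R.T@t; dw=d@R
    if z is None:
        r=c['range_z'][px[:,1].round().astype(int),px[:,0].round().astype(int)]
    else: r=(z-C[2])/dw[:,2]
    return C+dw*np.array(r)[:,None]
def cloud(c):
    v,u=np.mgrid[0:480,0:640]; return pix2world(c,np.c_[u.ravel(),v.ravel()]).reshape(480,640,3)
def w2p(c,P):
    P=np.array(P,float).reshape(-1,3); q=P@c['view'][:3,:3].T+c['view'][:3,3]
    s=np.c_[q[:,0]/-q[:,2],-q[:,1]/-q[:,2]]; r2=(s**2).sum(1,keepdims=True); s=s*(1+float(c['k1'])*r2)
    K=c['intrinsics']; return s@K[:2,:2].T+K[:2,2]
E
python3 - <<'E'
from h import *
o=get_obs(); print(o)
for n in ['scene','top','wrist']:
    c=cap(n,n+'0'); print(n,c['k1'],c['intrinsics'].tolist(),(-c['view'][:3,:3].T@c['view'][:3,3]))
E
```

```text
pics
{'time_s': 0.0, 'q': array([-1.02688464e+00,  3.59364885e-01,  1.10615762e-02, -3.47870228e-04,
       -1.22408003e+00, -2.88076708e-01]), 'joint_velocities': array([-0.00039474, -0.00152506,  0.00215082,  0.00023219, -0.00161377,
       -0.00024968]), 'joint_torque': array([ 2.91819691e-03, -5.82720423e+01,  2.93063146e+01,  6.99763834e+00,
        6.72334674e-03, -1.74332413e-04]), 'ee_pos': array([ 0.17063938, -0.65254837,  0.20883852]), 'tcp_rot': array([-1.27510133e-01,  9.91836937e-01,  7.91917062e-04, -1.71064652e-04]), 'ft_force': array([-0.11424775,  0.24374736,  0.1124148 ]), 'torque': array([ 0.00997825,  0.00566285, -0.00878682]), 'finger_gap': 0.08768587146989602}
scene 0.0330638629713145 [[482.9475664266571, 0.0, 315.4426956507408], [0.0, 482.9475664266571, 241.75488286425923], [0.0, 0.0, 1.0]] [ 1.41274592 -0.17610352  0.6960592 ]
top -0.11001164478754255 [[452.6029484917473, 0.0, 321.76002698640565], [0.0, 452.6029484917473, 241.03984576215584], [0.0, 0.0, 1.0]] [0.49033777 0.01656496 1.16575593]
wrist -0.06147745987669923 [[369.1482973074092, 0.0, 318.87469610839366], [0.0, 369.1482973074092, 236.46324764021986], [0.0, 0.0, 1.0]] [ 0.08840588 -0.67385516  0.38336938]
```

View pics/top0.png

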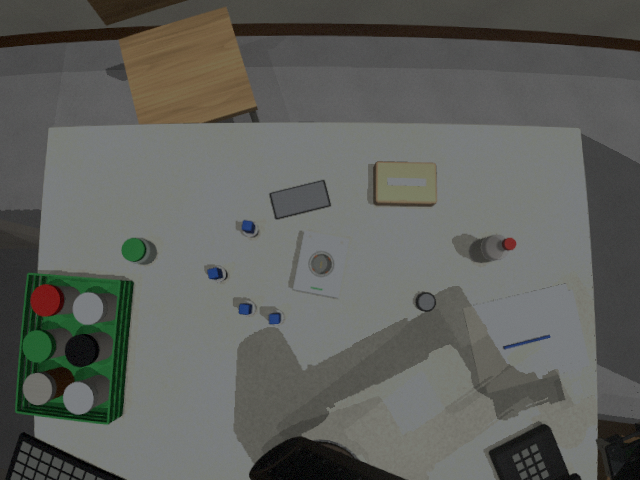

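View pics/scene0.png

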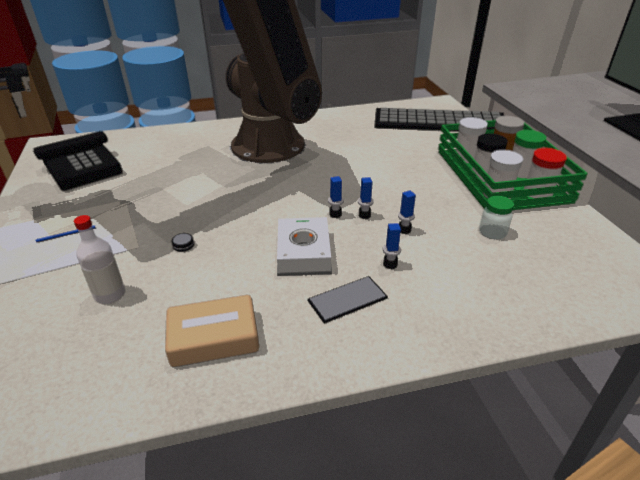

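View pics/wrist0.png

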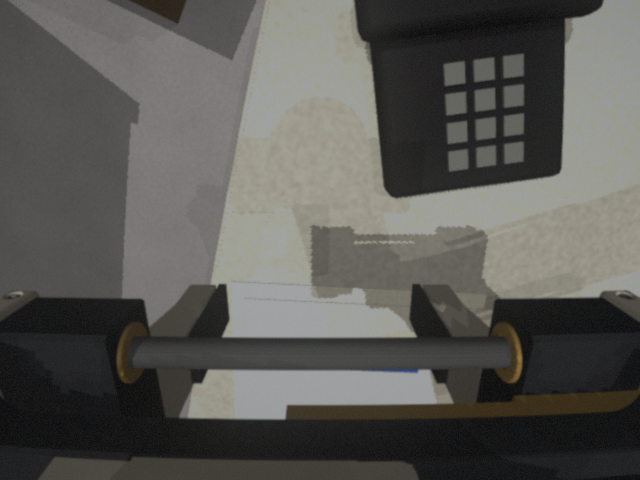

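The top view shows four pushers at about (248,228), (215,272), (245,308) and (275,318). The leftmost, at (215,272), is the one meant. The disc is at (426,301), the station recess at (321,264), the phone at (300,199), the tissues at (405,184), the bottle at (495,247) and the jar at (136,250).

```bash
python3 - <<'E'
from h import *
for n in ['top0','scene0']:
    c=load(n); P=cloud(c); img=c['image'].astype(int); ok=c['range_z']>0
    hsv=cv2.cvtColor(c['image'],cv2.COLOR_RGB2HSV)
    print(n)
    # blue handles
    X=P[...,0];Y=P[...,1];Z=P[...,2]
    reg=ok&(X>0.3)&(X<0.9)&(abs(Y)<0.45)
    print('table z',np.median(Z[reg&(abs(Z)<.01)]))
    m=reg&(Z>0.045)&(Z<.13)&(hsv[...,0]>105)&(hsv[...,0]<130)&(hsv[...,1]>150)
    nl,lab,st,ce=cv2.connectedComponentsWithStats(m.astype(np.uint8))
    for i in range(1,nl):
        if st[i,4]<15: continue
        s=lab==i; t=s&(Z>np.percentile(Z[s],95)-.004)
        q=P[t][:,:2]; print('blue',ce[i],st[i,4],'ztop',np.percentile(Z[s],95),'top mean',q.mean(0),'mid',(q.max(0)+q.min(0))/2)
    # station top
    m=reg&(Z>0.040)&(Z<.052)&(hsv[...,1]<60)&(X>.4)&(X<.65)&(abs(Y-.02)<.12)
    q=P[m][:,:2].astype(np.float32); print('station',len(q),cv2.minAreaRect(q) if len(q) else'', 'z',np.median(Z[m]))
    # disc
    a=reg&(Z>0.012)&(Z<.03)&(abs(Y+.22)<.06)&(abs(X-.38)<.06)
    q=P[a]; print('disc',len(q),(q.max(0)+q.min(0))/2,np.median(q[:,2]),q.max(0)-q.min(0), cv2.minEnclosingCircle(q[:,:2].astype(np.float32)))
E
```

```text
top0
table z 1.9833915352762688e-05
blue [246.98901099 225.54945055] 91 ztop 0.10895857637088446 top mean [0.65028465 0.1683375 ] mid [0.64891581 0.16822003]
blue [213.92857143 273.45535714] 112 ztop 0.10803147532940968 top mean [0.53743006 0.24684229] mid [0.53692334 0.24705638]
blue [244.2        308.67619048] 105 ztop 0.10872005717879638 top mean [0.45373479 0.17349165] mid [0.45433793 0.17216496]
blue [274.36842105 318.46315789] 95 ztop 0.10913067895306398 top mean [0.43152265 0.10264603] mid [0.43123184 0.10228251]
station 2467 ((0.5159234404563904, 0.011201463639736176), (0.14147049188613892, 0.26675716042518616), 66.69060516357422) z 0.04582942393205269Traceback (most recent call last):
  File "<stdin>", line 21, in <module>
    return umr_maximum(a, axis, None, out, keepdims, initial, where)
ValueError: zero-size array to reduction operation maximum which has no identity
```

```bash
python3 - <<'E'
import cv2
a=cv2.imread('pics/top0.png')[210:340,190:450]; cv2.imwrite('pics/top0z.png',cv2.resize(a,None,fx=3,fy=3,interpolation=cv2.INTER_CUBIC))
a=cv2.imread('pics/scene0.png')[165:285,160:430]; cv2.imwrite('pics/scene0z.png',cv2.resize(a,None,fx=2.9,fy=2.9,interpolation=cv2.INTER_CUBIC))
E
```

```text
(no output)
```

View pics/top0z.png

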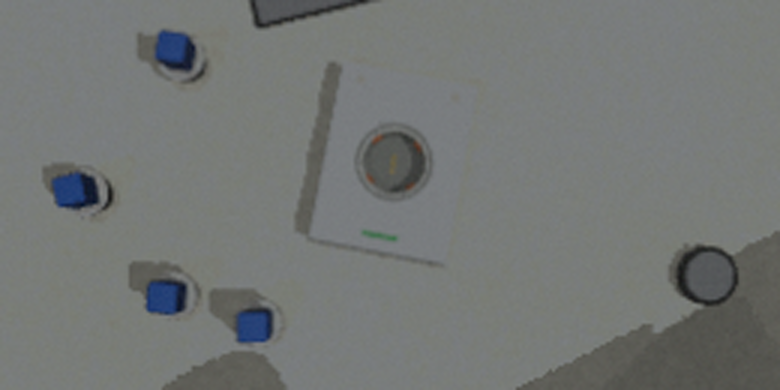

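View pics/scene0z.png

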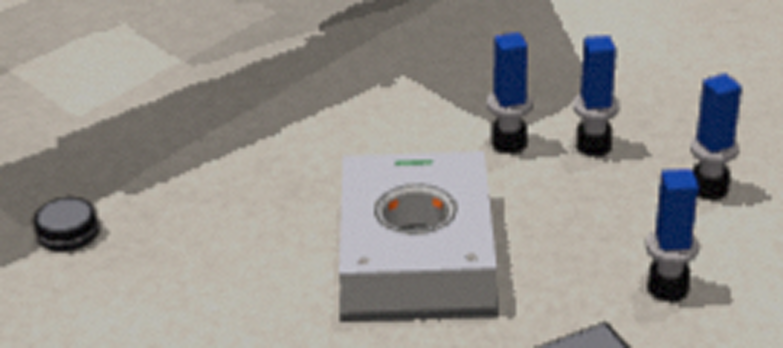

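```bash
python3 - <<'E'
from h import *
for n,dp,rp in [('top0',(426,301),(321.3,263.7)),('scene0',(182,240),(303,237))]:
    c=load(n); P=cloud(c); Z=P[...,2]
    print(n,'disc',pix2world(c,dp,.02),pix2world(c,dp),'recess',pix2world(c,rp,.046))
    d=pix2world(c,dp,.02)[0]
    # disc: height cloud
    m=(np.hypot(P[...,0]-d[0],P[...,1]-d[1])<.05)&(Z>.014)&(Z<.028)
    q=P[m]; print(' disc cloud',len(q),q.mean(0),(q.max(0)+q.min(0))/2,np.ptp(q,axis=0),cv2.minEnclosingCircle(q[:,:2].astype(np.float32)))
    # recess: points below top
    r=pix2world(c,rp,.046)[0]
    m=(np.hypot(P[...,0]-r[0],P[...,1]-r[1])<.06)&(abs(Z-.046)<.004)
    t=(np.hypot(P[...,0]-r[0],P[...,1]-r[1])<.045)
    # grey image; hole rim fit via mask: pixels not on the top plane
    h=(t&~m).astype(np.uint8); nl,lab,st,ce=cv2.connectedComponentsWithStats(h); i=1+st[1:,4].argmax(); cs,_=cv2.findContours((lab==i).astype(np.uint8),cv2.RETR_EXTERNAL,cv2.CHAIN_APPROX_NONE)
    W=pix2world(c,cs[0].reshape(-1,2),.046); print(' hole',st[i],cv2.minEnclosingCircle(W[:,:2].astype(np.float32)),cv2.fitEllipse(W[:,:2].astype(np.float32)))
    m2=(np.hypot(P[...,0]-r[0],P[...,1]-r[1])<.11)&(abs(Z-.046)<.004)
    q=P[m2]; 
    k=cv2.connectedComponents(m2.astype(np.uint8))[1]; ii=np.bincount(k[k>0]).argmax(); q=P[k==ii]
    print(' station',len(q),cv2.minAreaRect(q[:,:2].astype(np.float32)))
E
```

```text
top0 disc [[ 0.46688778 -0.27591039  0.02      ]] [[ 0.46694017 -0.27525704  0.02255945]] recess [[ 0.56176743 -0.0093984   0.046     ]]
 disc cloud 290 [ 0.46553201 -0.27558322  0.02008835] [ 0.4656812  -0.27640478  0.02004719] [0.04822999 0.04742374 0.01106311] ((0.4654686152935028, -0.27574899792671204), 0.02516794018447399)
 hole [311 253  22  22 353] ((0.5585720539093018, -0.009842424653470516), 0.030761372298002243) ((0.560167670249939, -0.00895988941192627), (0.04918038472533226, 0.05398727208375931), 132.30865478515625)
 station 2259 ((0.562418520450592, -0.008121758699417114), (0.1153610423207283, 0.14809571206569672), 78.80809783935547)
scene0 disc [[ 0.47564958 -0.27277216  0.02      ]] [[ 0.47774916 -0.27255558  0.02151472]] recess [[ 0.56802573 -0.00646008  0.046     ]]
 disc cloud 243 [ 0.47195079 -0.27200633  0.01881145] [ 0.46881518 -0.27194469  0.0183719 ] [0.05144005 0.04781098 0.00844772] ((0.46754294633865356, -0.2720315456390381), 0.027422191575169563)
 hole [296 422  28  26 563] ((1.033493161201477, -0.09985816478729248), 0.020969169214367867) ((1.0332292318344116, -0.0998818650841713), (0.03866548091173172, 0.03930302709341049), 19.746580123901367)
 station 1885 ((0.5654033422470093, -0.006039455533027649), (0.11484314501285553, 0.15602748095989227), 78.84724426269531)
```

```bash
python3 -m jog '[{"tx":-0.047,"ty":0.036},{"tx":-0.047,"ty":0.036},{"tx":-0.047,"ty":0.036},{"tx":-0.047,"ty":0.036},{"tx":-0.047,"ty":0.036},{"tx":-0.047,"ty":0.036},{"tx":-0.047,"ty":0.036,"tz":0.02},{"tx":-0.047,"ty":0.036,"tz":0.03},{},{}]' 0.0876
cat >> h.py <<'E'
from scipy.spatial.transform import Rotation as Rn
def rel(target,o=None):
    """tool-axis shift from measured TCP to target"""
    o=o or get_obs(); return Rn.from_quat(o['tcp_rot']).as_matrix().T@(np.array(target)-o['ee_pos'])
def tooly():
    R=Rn.from_quat(get_obs()['tcp_rot']).as_matrix(); return R
E
python3 - <<'E'
from h import *
o=get_obs(); print(o['time_s'],o['ee_pos'],o['tcp_rot'],rel([.466,-.276,.14]),o['ft_force'])
print(tooly().round(4))
c=cap('wrist','wrist1')
E
```

```text
0.15 [ 0.17064582 -0.65267666  0.20906322] [-1.27515791e-01  9.91836346e-01  6.02180412e-04 -1.49837700e-04] [-0.38103928  0.28963185  0.06936557] [ 0.0098324   0.33124551 -0.78308754]
[[-9.675e-01 -2.529e-01 -5.000e-04]
 [-2.529e-01  9.675e-01  1.200e-03]
 [ 1.000e-04  1.200e-03 -1.000e+00]]schema error: expected keys tx, ty, tz, yaw
```

View pics/wrist1.png

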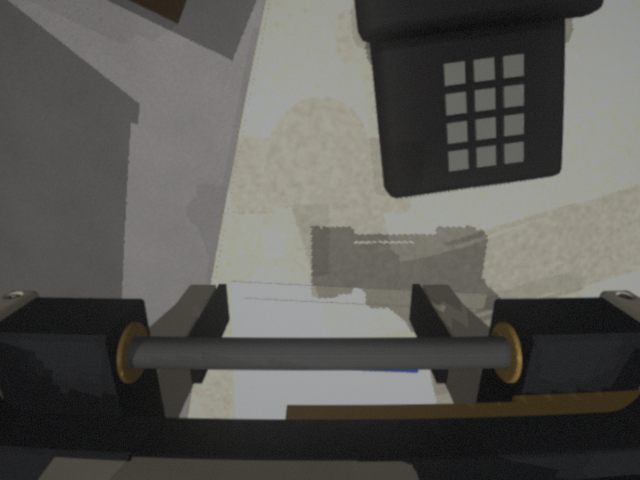

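The call was refused because every row needs all four keys. The arm has not moved, and the picture still shows the start view.

```bash
python3 -m jog '[{"tx":-0.047,"ty":0.036,"tz":0,"yaw":0},{"tx":-0.047,"ty":0.036,"tz":0,"yaw":0},{"tx":-0.047,"ty":0.036,"tz":0,"yaw":0},{"tx":-0.047,"ty":0.036,"tz":0,"yaw":0},{"tx":-0.047,"ty":0.036,"tz":0,"yaw":0},{"tx":-0.047,"ty":0.036,"tz":0,"yaw":0},{"tx":-0.047,"ty":0.036,"tz":0.02,"yaw":0},{"tx":-0.047,"ty":0.036,"tz":0.02,"yaw":0},{"tx":0,"ty":0,"tz":0,"yaw":0},{"tx":0,"ty":0,"tz":0,"yaw":0}]' 0.0876
python3 - <<'E'
from h import *
o=get_obs(); print(o['time_s'],o['ee_pos'],o['tcp_rot'],rel([.466,-.276,.14]),o['ft_force'])
print(tooly().round(4))
c=cap('wrist','wrist2')
E
```

```text
time_s: 1.45
ee_pos: [0.468, -0.2705, 0.1681]
tcp_rot: [-0.127, 0.992, 0.001, 0.0]
ft_force: [-0.3, -0.6, -0.4]
finger_gap: 0.0879
1.45 [ 0.46803702 -0.27053742  0.16810358] [-1.26980555e-01  9.91904750e-01  9.11307872e-04  2.74616225e-04] [ 0.0033692  -0.00482212  0.02809264] [-0.25418935 -0.61126741 -0.42352627]
[[-9.678e-01 -2.519e-01  3.000e-04]
 [-2.519e-01  9.678e-01  1.900e-03]
 [-8.000e-04  1.700e-03 -1.000e+00]]
```

View pics/wrist2.png

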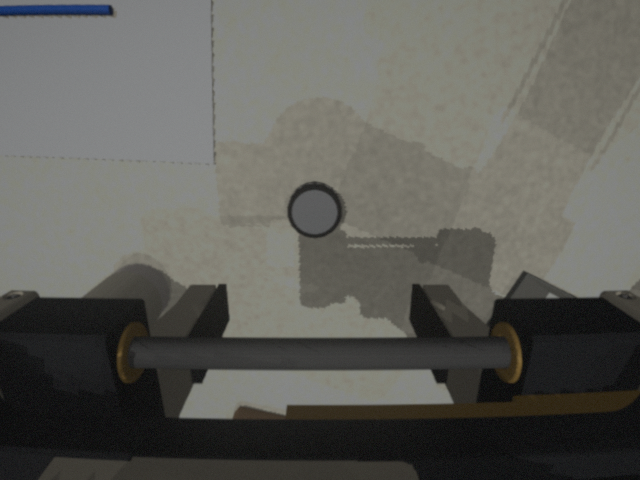

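The disc shows at (315,210), ahead of the fingers, whose inner edges are at u = 228 and 412. Next I locate it by circle fit.

```bash
cat >> h.py <<'E'
def disc_fit(c,guess,z=0.02,r0=.03):
    """fit grey face circle around pixel guess"""
    g=cv2.cvtColor(c['image'],cv2.COLOR_RGB2GRAY); return g
E
python3 - <<'E'
from h import *
c=load('wrist2'); P=cloud(c); 
g=cv2.cvtColor(c['image'],cv2.COLOR_RGB2GRAY)
sub=(slice(160,260),slice(265,365))
Z=P[...,2]; print('table',np.median(Z[100:150,250:300]))
m=np.zeros_like(g); m[sub]=((Z[sub]>.012)*255).astype(np.uint8)
q=P[m>0]; print('depth',len(q),q.mean(0),cv2.minEnclosingCircle(q[:,:2].astype(np.float32)),np.median(q[:,2]))
# dark outline
b=np.zeros_like(g); b[sub]=(g[sub]<45)*255
cs,_=cv2.findContours(b,cv2.RETR_EXTERNAL,cv2.CHAIN_APPROX_NONE); k=max(cs,key=cv2.contourArea)
print(cv2.fitEllipse(k), cv2.contourArea(k))
b2=np.zeros_like(g); b2[sub]=(g[sub]>60)*255
nl,lab,st,ce=cv2.connectedComponentsWithStats(b2); i=lab[210,315]; cs,_=cv2.findContours((lab==i).astype(np.uint8),cv2.RETR_EXTERNAL,cv2.CHAIN_APPROX_NONE)
e=cv2.fitEllipse(cs[0]); print('face',e,st[i]); print(pix2world(c,e[0],.02), pix2world(c,cv2.fitEllipse(k)[0],.018))
a=c['image'][150:270,255:375,::-1]; cv2.imwrite('pics/w2z.png',cv2.resize(a,None,fx=5,fy=5))
# where fingertips project
o=get_obs(); R=tooly()
for y in (-.044,0,.044): print(y,w2p(c,o['ee_pos']+R@np.array([0,y,.022])))
E
```

```text
table -0.0005070165261383264
depth 2383 [ 0.4628733  -0.27552897  0.02704028] ((0.4375588297843933, -0.280025452375412), 0.0533425472676754) 0.019590139107356686
((314.3504943847656, 210.79766845703125), (50.03671646118164, 50.28834915161133), 115.77465057373047) 296.5
face ((314.083740234375, 211.55743408203125), (43.534507751464844, 45.36521911621094), 92.16808319091797) [ 291  190   47   44 1614]
[[ 0.46540632 -0.27473443  0.02      ]] [[ 0.46515529 -0.27457001  0.018     ]]
-0.044 [[241.59127516 270.7609446 ]]
0 [[317.58563226 270.83086801]]
0.044 [[393.58456231 270.72046404]]
```

View pics/w2z.png

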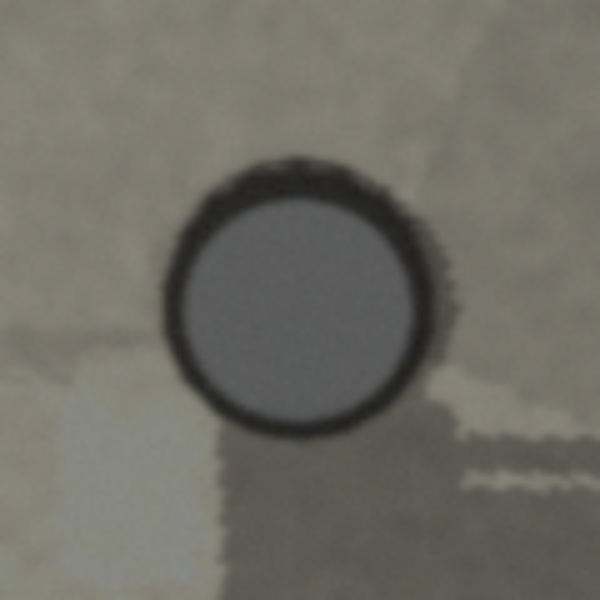

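```bash
python3 -m jog '[{"tx":0.0036,"ty":-0.0037,"tz":0.045,"yaw":0},{"tx":0,"ty":0,"tz":0.045,"yaw":0},{"tx":0,"ty":0,"tz":0.03,"yaw":0},{"tx":0,"ty":0,"tz":0,"yaw":0}]' 0.0876
python3 - <<'E'
from h import *
o=get_obs(); print(o['ee_pos'],rel([.4654,-.2750,.0330]),o['ft_force'])
E
```

```text
time_s: 2.0
ee_pos: [0.4647, -0.2802, 0.048]
tcp_rot: [-0.123, 0.992, -0.0, 0.003]
ft_force: [0.3, -0.8, -0.2]
finger_gap: 0.0877
[ 0.46474476 -0.28020472  0.04800492] [-0.00182138  0.00490464  0.01500977] [ 0.27967486 -0.76042306 -0.17687526]
```

```bash
python3 -m jog '[{"tx":-0.0018,"ty":0.0049,"tz":0.005,"yaw":0},{"tx":0,"ty":0,"tz":0.005,"yaw":0},{"tx":0,"ty":0,"tz":0,"yaw":0}]' 0.0876
python3 - <<'E'
from h import *
o=get_obs(); print(o['ee_pos'],rel([.4654,-.2750,.0330]),o['ft_force'])
print(tooly().round(4))
E
```

```text
time_s: 2.38
ee_pos: [0.4671, -0.2764, 0.041]
tcp_rot: [-0.122, 0.992, -0.001, 0.005]
ft_force: [0.4, -0.0, 0.5]
finger_gap: 0.0876
[ 0.4671169  -0.27643566  0.04100191] [0.00139961 0.00184137 0.00798059] [ 0.39164607 -0.0180237   0.51821646]
[[-0.97   -0.243   0.011 ]
 [-0.243   0.97   -0.0013]
 [-0.0104 -0.0039 -0.9999]]
```

```bash
python3 -m jog '[{"tx":0.0014,"ty":0.0018,"tz":0.008,"yaw":0},{"tx":0,"ty":0,"tz":0,"yaw":0}]' 0.0876
python3 - <<'E'
from h import *
o=get_obs(); print(o['ee_pos'],rel([.4654,-.2750,.0330]),o['ft_force'])
print(tooly().round(4))
E
```

```text
time_s: 2.62
ee_pos: [0.4658, -0.275, 0.0334]
tcp_rot: [-0.123, 0.992, -0.002, 0.006]
ft_force: [-0.7, 0.0, 1.4]
finger_gap: 0.0875
[ 0.46583283 -0.27495789  0.03340646] [4.34887112e-04 6.63441428e-05 4.00999167e-04] [-0.72065623  0.01932401  1.40265992]
[[-0.9699 -0.2433  0.0127]
 [-0.2433  0.9699 -0.0016]
 [-0.0119 -0.0047 -0.9999]]
```

```bash
python3 - <<'E'
from h import *
c=cap('wrist','wrist3'); a=c['image'][:,:,::-1]
E
python3 -m jog '[{"tx":0,"ty":0,"tz":0,"yaw":0},{"tx":0,"ty":0,"tz":0,"yaw":0},{"tx":0,"ty":0,"tz":0,"yaw":0},{"tx":0,"ty":0,"tz":0,"yaw":0}]' 0.04
python3 - <<'E'
from h import *
o=get_obs(); print(o['ee_pos'],o['ft_force'],o['finger_gap'])
print(tooly().round(4))
c=cap('wrist','wrist4')
a=np.hstack([load('wrist3')['image'][150:400,200:440],c['image'][150:400,200:440]]); cv2.imwrite('pics/w34.png',cv2.resize(a[:,:,::-1],None,fx=1.6,fy=1.6))
E
```

```text
time_s: 3.18
ee_pos: [0.4667, -0.2752, 0.0341]
tcp_rot: [-0.123, 0.992, -0.002, 0.007]
ft_force: [0.4, -0.2, 0.0]
finger_gap: 0.0533
[ 0.46672062 -0.2751602   0.03410525] [ 0.42779351 -0.18839558  0.02013039] 0.0532929400715809
[[-0.9697 -0.2438  0.0139]
 [-0.2439  0.9698 -0.0021]
 [-0.013  -0.0055 -0.9999]]
```

View pics/w34.png

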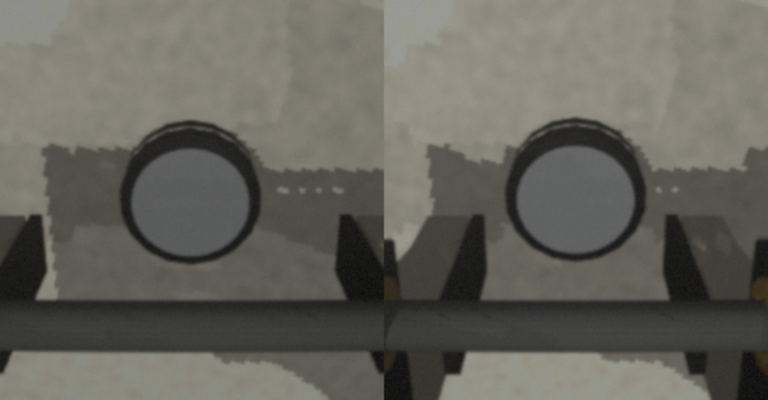

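```bash
python3 - <<'E'
from h import *
c=load('wrist4'); P=cloud(c); o=get_obs(); R=tooly(); T=(P-o['ee_pos'])@R
for (u,v) in [(240,290),(238,300),(258,288),(258,310),(386,288),(384,300),(319,275),(319,255)]:
    print(u,v,T[v,u].round(4),c['range_z'][v,u])
for y in (-.0265,.0265): print(w2p(c,o['ee_pos']+R@np.array([.0095,y,.022])),w2p(c,o['ee_pos']+R@np.array([0,y,.022])),w2p(c,o['ee_pos']+R@np.array([-.0095,y,.022])))
print('camera in tool', (-c['view'][:3,:3].T@c['view'][:3,3]-o['ee_pos'])@R)
for n in ('wrist3','wrist4'):
    c=load(n); g=cv2.cvtColor(c['image'],cv2.COLOR_RGB2GRAY)
    b=(g>60).astype(np.uint8); lab=cv2.connectedComponents(b,connectivity=4)[1]; m=(lab==lab[272,318]).astype(np.uint8)
    cs,_=cv2.findContours(m,cv2.RETR_EXTERNAL,cv2.CHAIN_APPROX_NONE); k=max(cs,key=len); e=cv2.fitEllipse(k); print(n,e,m.sum())
    print(pix2world(c,e[0],.02),(pix2world(c,e[0],.02)-o['ee_pos'])@R)
E
```

```text
240 290 [ 0.0116 -0.0347 -0.0259] 0.16389604
238 300 [ 0.011  -0.0339 -0.0343] 0.15616997
258 288 [ 0.0106 -0.0273 -0.0217] 0.16820712
258 310 [ 0.0053 -0.0259 -0.0324] 0.15967502
386 288 [ 0.0115  0.0308 -0.0239] 0.16592026
384 300 [ 0.0097  0.0286 -0.0319] 0.1588734
319 275 [0.0012 0.0006 0.0139] 0.20504333
319 255 [0.013  0.0006 0.0142] 0.2016414
[[271.42484894 255.89876688]] [[272.11112724 271.25257576]] [[272.78778394 286.16851343]]
[[364.41550596 255.79260302]] [[363.7884711  271.14786641]] [[363.16978111 286.06521704]]
camera in tool [ 0.08495413  0.00048718 -0.17445257]
wrist3 ((318.4918518066406, 276.02197265625), (66.57548522949219, 73.20391082763672), 90.71764373779297) 3927
[[ 0.46515783 -0.27486431  0.02      ]] [[0.00161016 0.00074031 0.01408306]]
wrist4 ((319.3287048339844, 274.2321472167969), (66.8578109741211, 73.18402099609375), 90.14236450195312) 3943
[[ 0.46514499 -0.27482316  0.02      ]] [[0.00161258 0.00078334 0.01408279]]
```

```bash
python3 - <<'E'
from h import *
c=load('wrist4'); cv2.imwrite('pics/w4b.png',cv2.convertScaleAbs(c['image'][:,:,::-1],alpha=1.8,beta=20))
P=cloud(c); o=get_obs(); R=tooly(); T=(P-o['ee_pos'])@R; T[c['range_z']==0]=np.nan
for v in range(270,480,15): print(v,' '.join('%4.0f/%4.0f/%4.0f'%tuple(1000*T[v,u]) for u in range(180,330,18)))
E
```

```text
270   -5/ -86/  36   -5/ -74/  35   -5/ -63/  35   -5/ -52/  35   -5/ -41/  35   -5/ -30/  35    4/ -17/  16    4/  -7/  15    4/   3/  15
285  -15/ -87/  35  -15/ -75/  35  -15/ -64/  35   11/ -39/ -20   12/ -30/ -22  -15/ -30/  36   -5/ -17/  15   -5/  -7/  14   -5/   3/  14
300   39/ -36/ -87   39/ -31/ -88  -26/ -65/  36   11/ -35/ -35   10/ -28/ -33  -25/ -30/  34  -15/ -17/  16  -14/  -7/  14  -15/   3/  15
315   39/ -33/ -96   38/ -30/ -94   12/ -40/ -48   12/ -32/ -48   10/ -26/ -45  -36/ -31/  35  -37/ -19/  36  -37/  -8/  36  -36/   4/  35
330   40/ -31/-103   36/ -29/ -97   12/ -37/ -59   12/ -30/ -59    5/ -26/ -48  -47/ -31/  35  -47/ -20/  34  -47/  -8/  35  -48/   4/  37
345   38/ -30/-106   33/ -29/ -99   32/ -25/ -98   33/ -20/ -98   32/ -16/ -98   32/ -11/ -98   32/  -7/ -98   32/  -3/ -98   32/   2/ -98
360   34/ -30/-106   29/ -29/-100   29/ -24/ -99   30/ -20/-100   30/ -16/-100   29/ -11/ -99   29/  -7/ -99   29/  -3/ -99   29/   2/ -99
375   29/ -31/-106   26/ -29/-102   13/ -30/ -85   -3/ -30/ -65  -84/ -46/  35  -85/ -33/  37  -84/ -21/  36  -84/  -8/  36  -84/   4/  36
390   25/ -32/-105   21/ -30/-100    8/ -30/ -86   -7/ -30/ -68  -97/ -47/  36  -96/ -34/  35  -97/ -21/  36  -97/  -9/  36  -97/   4/  36
405   21/ -32/-106   17/ -30/-102   24/ -23/-109   24/ -19/-108   24/ -14/-109   23/ -11/-108   23/  -7/-108   24/  -2/-109   24/   2/-108
420   26/ -28/-116   27/ -24/-116   26/ -21/-116   26/ -17/-115   26/ -13/-115   26/ -10/-115   26/  -6/-115   27/  -2/-116   27/   2/-116
435   26/ -27/-119   25/ -24/-118   26/ -20/-119   26/ -16/-119   26/ -13/-119   26/  -9/-119   27/  -5/-120   25/  -2/-118   26/   1/-119
450   26/ -25/-123   26/ -22/-123   26/ -19/-122   26/ -16/-122   26/ -12/-122   26/  -9/-122   26/  -5/-122   26/  -2/-122   27/   1/-123
465   25/ -25/-126   26/ -21/-126   25/ -18/-125   27/ -15/-127   27/ -11/-126   27/  -8/-127   27/  -5/-126   26/  -2/-126   26/   1/-126
```

View pics/w4b.png

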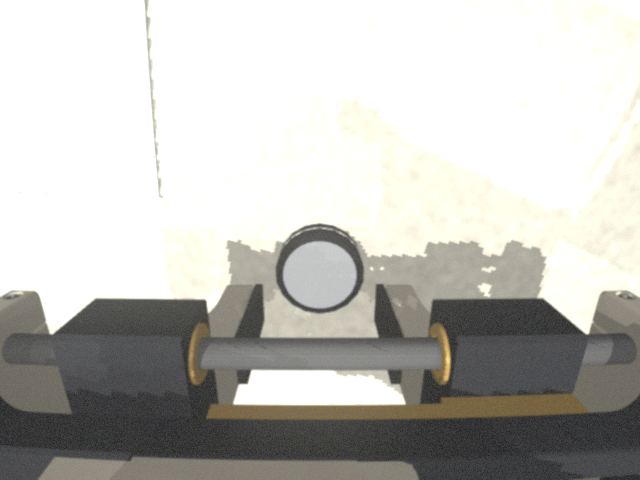

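The wrist depth puts the fingertips about 20 mm behind the reported TCP, at tool z of about -0.02, not 22 mm ahead of it. I'll check this with the scene camera before closing further.

```bash
python3 - <<'E'
from h import *
c=cap('scene','scene1'); a=c['image'][130:330,60:330,::-1]; cv2.imwrite('pics/s1z.png',cv2.resize(a,None,fx=2.9,fy=2.9,interpolation=cv2.INTER_CUBIC))
o=get_obs();R=tooly()
for z in (-.022,0,.022): print(z,[(w2p(c,o['ee_pos']+R@np.array([-.0095,y,z]))[0]-[60,130])*2.9 for y in(-.03,.03)])
E
```

```text
-0.022 [array([306.81132668, 292.86543447]), array([383.17453808, 271.61964878])]
0 [array([312.39838313, 315.77238906]), array([387.74252451, 294.30699123])]
0.022 [array([317.84423215, 338.13164685]), array([392.19740487, 316.46238708])]
```

View pics/s1z.png

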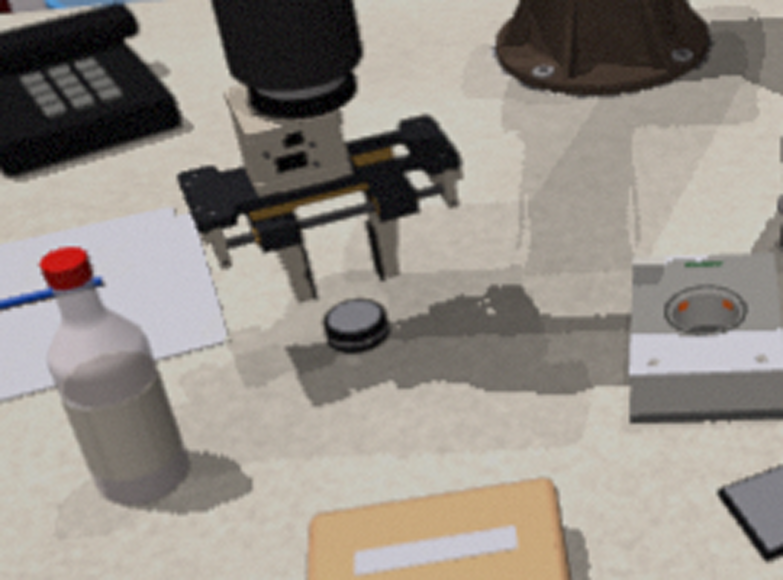

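The scene camera agrees. The real fingertips are about 42 mm above where the stated geometry puts them, at z ≈ 0.054 now, well clear of the disc. I'll reopen, go down part way and measure the tips again.

```bash
python3 -m jog '[{"tx":0,"ty":0,"tz":0,"yaw":0},{"tx":0,"ty":0,"tz":0,"yaw":0},{"tx":0,"ty":0,"tz":0.015,"yaw":0},{"tx":0,"ty":0,"tz":0.015,"yaw":0},{"tx":0,"ty":0,"tz":0,"yaw":0}]' 0.075
python3 - <<'E'
from h import *
o=get_obs();R=tooly(); print(o['ee_pos'],o['ft_force'],o['finger_gap']); print(R.round(4))
c=cap('wrist','wrist5'); P=cloud(c); T=(P-o['ee_pos'])@R; T[c['range_z']==0]=np.nan
# fingertip front faces
for sgn in (-1,1):
    m=(T[...,2]<.005)&(T[...,2]>-.06)&(np.sign(T[...,1])==sgn)&(abs(T[...,1])<.06)
    q=T[m]; print(sgn,len(q),'zmax',np.percentile(q[:,2],[90,98,100]),'x',np.percentile(q[:,0],[5,50,95]),'inner y',np.percentile(sgn*q[:,1],[1,5,20]))
    tip=q[q[:,2]>-.03]; print('  tip',len(tip),tip.mean(0),np.percentile(tip[:,0],[50,90]),np.percentile(sgn*tip[:,1],[1,5,50,95]))
s=cap('scene','scene2'); a=s['image'][130:330,60:330,::-1]; cv2.imwrite('pics/s2z.png',cv2.resize(a,None,fx=2.9,fy=2.9,interpolation=cv2.INTER_CUBIC))
cv2.imwrite('pics/w5b.png',cv2.convertScaleAbs(c['image'][:,:,::-1],alpha=1.3,beta=20))
E
```

```text
time_s: 3.9
ee_pos: [0.4667, -0.2751, 0.0016]
tcp_rot: [-0.123, 0.992, -0.002, 0.006]
ft_force: [-0.0, 0.5, -0.2]
finger_gap: 0.0745
[ 0.46666687 -0.27511026  0.00157926] [-0.02653172  0.48029734 -0.19106053] 0.07453645104206745
[[-0.9698 -0.2436  0.0131]
 [-0.2437  0.9699 -0.0019]
 [-0.0123 -0.005  -0.9999]]
-1 46943 zmax [0.00277083 0.00363067 0.0049763 ] x [-0.06538351  0.05816409  0.12700307] inner y [0.00062707 0.00302571 0.01199005]
  tip 44806 [ 0.05386146 -0.02931888 -0.00042167] [0.06214524 0.12090439] [0.00060906 0.00283638 0.02945487 0.05659545]
1 46712 zmax [0.0023468  0.00321105 0.00456922] x [-0.0613596   0.05869213  0.12694712] inner y [0.00064151 0.00296314 0.01191251]
  tip 44595 [ 0.05523593  0.02914866 -0.0008648 ] [0.06272752 0.12089864] [0.00061626 0.00290168 0.02917499 0.05650983]
```

View pics/s2z.png

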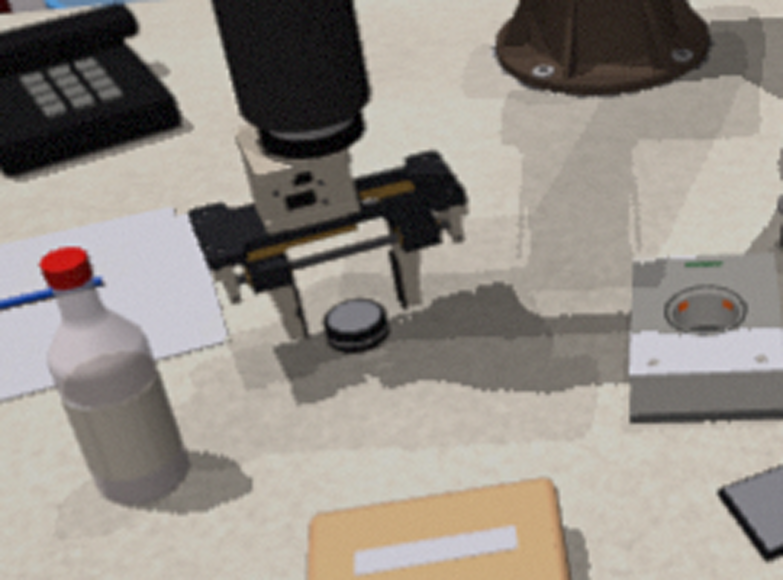

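View pics/w5b.png

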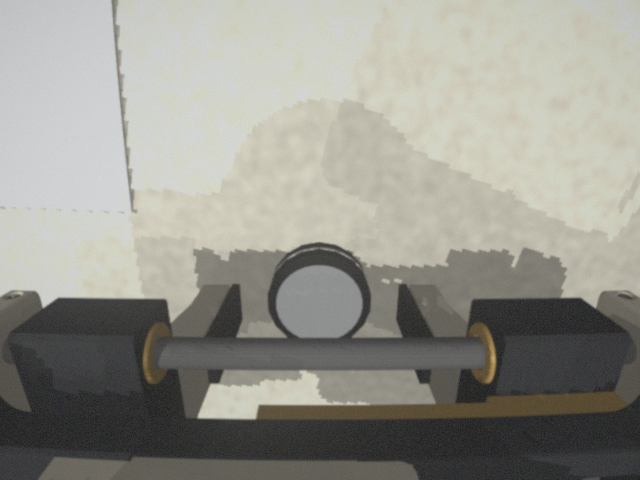

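The scene picture shows both tips at about (303,337) and (410,305) in the enlargement, straddling the disc at (356,323) but not yet low enough. I'll compute the tip edge exactly.

```bash
python3 - <<'E'
from h import *
c=load('wrist5'); o=get_obs();R=tooly(); P=cloud(c); T=(P-o['ee_pos'])@R
g=cv2.cvtColor(c['image'],cv2.COLOR_RGB2GRAY).astype(int)
for u in (212,225,235,404,415,425):
    col=g[270:330,u]; print(u, 'gray',col[5:30:2], 'z',(1000*T[280:290,u,2]).round(0))
# faces
for (u0,u1) in ((212,228),(412,428)):
    f=T[290:315,u0:u1].reshape(-1,3); f=f[abs(f[:,0]-.011)<.006]; print('face x median',np.median(f[:,0]),len(f))
C=-c['view'][:3,:3].T@c['view'][:3,3]
for v in (284,285):
  for u in(225,415):
    d=pix2world(c,(u,v),0.)[0]-C; C_t=(C-o['ee_pos'])@R; dt=d@R; t=(.0115-C_t[0])/dt[0]; print(u,v,C_t+t*dt)
# inner corners: tip inner edge u=241 and 398
for u in (241,398):
    d=pix2world(c,(u,285),0.)[0]-C; C_t=(C-o['ee_pos'])@R; dt=d@R; t=(.0115-C_t[0])/dt[0]; print('inner',u,C_t+t*dt)
E
```

```text
212 gray [83 84 82 83 81 67 64 62 62 65 63 64 65] z [  4.   3.   4.   5.   4. -19. -22. -22. -24. -24.]
225 gray [85 83 86 84 81 67 64 64 60 57 52 43 34] z [  4.   3.   4.   4.   3. -19. -21. -21. -23. -23.]
235 gray [81 83 81 80 71 33 28 30 30 31 25 29 28] z [  4.   4.   3.   2. -16. -17. -18. -18. -21. -21.]
404 gray [86 84 83 80 68 29 28 28 27 27 30 30 25] z [  4.   4.   1.   2. -15. -17. -17. -19. -19. -20.]
415 gray [83 84 80 82 80 63 61 62 63 62 61 57 52] z [  4.   3.   3.   3.   3. -20. -20. -21. -22. -24.]
425 gray [80 82 84 81 82 64 63 60 61 63 64 67 71] z [  2.   3.   3.   2.   2. -20. -21. -23. -22. -24.]
face x median 0.011408543615607164 400
face x median 0.011440862496658478 400
225 284 [ 0.0115     -0.04297952 -0.01653009]
415 284 [ 0.0115      0.04592453 -0.01692551]
225 285 [ 0.0115     -0.04271966 -0.0176142 ]
415 285 [ 0.0115      0.04565559 -0.01800578]
inner 241 [ 0.0115     -0.03523496 -0.01758042]
inner 398 [ 0.0115      0.03772296 -0.01789995]
```

The tips are at tool z ≈ -0.0175, so they stand about 40 mm short of the stated place. I'll use tip z = TCP z + 0.0175. The disc sits centred between the jaws. Next I go down about 8 mm, which puts the tips at about 11 mm, and close.

```bash
python3 -m jog '[{"tx":0,"ty":0,"tz":0.005,"yaw":0},{"tx":0,"ty":0,"tz":0.003,"yaw":0},{"tx":0,"ty":0,"tz":0,"yaw":0}]' 0.075
python3 - <<'E'
from h import *
o=get_obs();R=tooly(); print(o['ee_pos'],o['ft_force'],o['finger_gap']); 
E
```

```text
time_s: 4.38
ee_pos: [0.4683, -0.2755, -0.0052]
tcp_rot: [-0.123, 0.992, -0.002, 0.008]
ft_force: [-0.4, -0.0, 0.2]
finger_gap: 0.0752
[ 0.46825141 -0.27549082 -0.00518074] [-0.36306288 -0.02892954  0.17597279] 0.07520292850612341
```

```bash
python3 -m jog '[{"tx":0.0016,"ty":0,"tz":0.0012,"yaw":0},{"tx":0,"ty":0,"tz":0,"yaw":0}]' 0.07
python3 - <<'E'
from h import *
o=get_obs();R=tooly(); print(o['ee_pos'],o['ft_force'],o['finger_gap']); 
c=cap('wrist','wrist6'); g=cv2.cvtColor(c['image'],cv2.COLOR_RGB2GRAY)
cv2.imwrite('pics/w6b.png',cv2.convertScaleAbs(c['image'][:,:,::-1],alpha=1.3,beta=20))
E
python3 -m jog '[{"tx":0,"ty":0,"tz":0,"yaw":0},{"tx":0,"ty":0,"tz":0,"yaw":0},{"tx":0,"ty":0,"tz":0,"yaw":0},{"tx":0,"ty":0,"tz":0,"yaw":0}]' 0.03
python3 - <<'E'
from h import *
o=get_obs();R=tooly(); print(o['ee_pos'],o['ft_force'],o['finger_gap']); print(R.round(4))
c=cap('wrist','wrist7')
cv2.imwrite('pics/w7b.png',cv2.convertScaleAbs(c['image'][:,:,::-1],alpha=1.3,beta=20))
E
```

```text
time_s: 4.62
ee_pos: [0.4667, -0.2759, -0.0062]
tcp_rot: [-0.123, 0.992, -0.002, 0.008]
ft_force: [0.7, -0.6, 0.5]
finger_gap: 0.0698
[ 0.46672601 -0.27594425 -0.00623552] [ 0.69852516 -0.57330496  0.54980678] 0.069837456173855
time_s: 5.18
ee_pos: [0.4671, -0.276, -0.0059]
tcp_rot: [-0.123, 0.992, -0.003, 0.008]
ft_force: [0.8, -0.5, 0.3]
finger_gap: 0.049
[ 0.46706333 -0.27600503 -0.00592135] [ 0.83898408 -0.45455824  0.30320191] 0.04899654016806096
[[-0.9696 -0.2442  0.017 ]
 [-0.2443  0.9697 -0.0029]
 [-0.0158 -0.007  -0.9999]]
```

View pics/w7b.png

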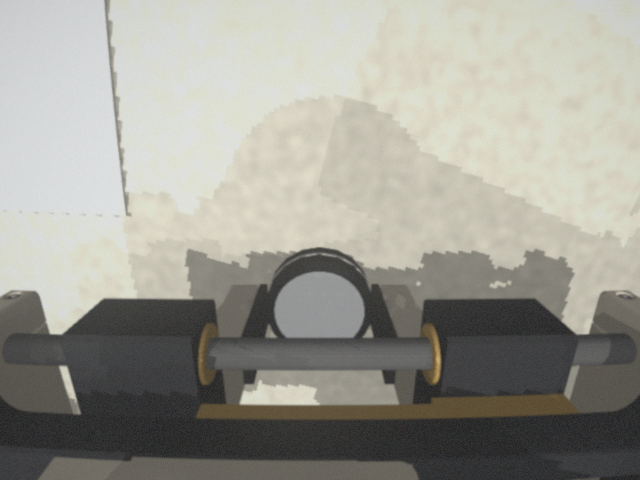

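The disc is held, with the gap at 49.0 mm and the disc at (320,305) between the fingers. I'll lift.

```bash
python3 -m jog '[{"tx":0,"ty":0,"tz":-0.03,"yaw":0},{"tx":0,"ty":0,"tz":-0.05,"yaw":0},{"tx":0,"ty":0,"tz":-0.05,"yaw":0},{"tx":0,"ty":0,"tz":0,"yaw":0}]' 0.03
python3 - <<'E'
from h import *
o=get_obs();R=tooly(); print(o['ee_pos'],o['ft_force'],o['finger_gap']); print(R.round(4))
c=cap('wrist','wrist8')
cv2.imwrite('pics/w8b.png',cv2.convertScaleAbs(c['image'][:,:,::-1],alpha=1.3,beta=20))
E
```

```text
time_s: 5.72
ee_pos: [0.4641, -0.2755, 0.1269]
tcp_rot: [-0.123, 0.992, -0.002, 0.007]
ft_force: [-0.4, -0.5, -1.2]
finger_gap: 0.0489
[ 0.46407565 -0.27553462  0.12689716] [-0.38177711 -0.51088384 -1.16517147] 0.04894239551632651
[[-0.9696 -0.2441  0.014 ]
 [-0.2442  0.9697 -0.0025]
 [-0.013  -0.0059 -0.9999]]
```

View pics/w8b.png

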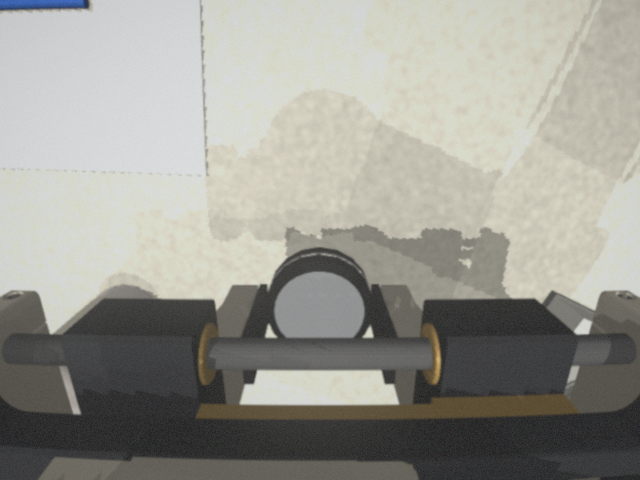

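The disc came up with the gripper, still at (320,305). I'll carry it to a viewing point beyond the station, with the recess ahead of the tool's +x side.

```bash
python3 -m jog '[{"tx":-0.02,"ty":0.022,"tz":0,"yaw":0},{"tx":-0.036,"ty":0.04,"tz":0,"yaw":0},{"tx":-0.038,"ty":0.042,"tz":0,"yaw":0},{"tx":-0.038,"ty":0.042,"tz":0,"yaw":0},{"tx":-0.038,"ty":0.042,"tz":0,"yaw":0},{"tx":-0.036,"ty":0.038,"tz":0,"yaw":0},{"tx":-0.01,"ty":0.01,"tz":0,"yaw":0},{"tx":0,"ty":0,"tz":0,"yaw":0}]' 0.03
python3 - <<'E'
from h import *
o=get_obs();R=tooly(); print(o['ee_pos'],o['ft_force'],o['finger_gap']); print(R.round(4))
c=cap('wrist','wrist9')
cv2.imwrite('pics/w9b.png',cv2.convertScaleAbs(c['image'][:,:,::-1],alpha=1.3,beta=20))
E
```

```text
time_s: 6.78
ee_pos: [0.6126, 0.0144, 0.1135]
tcp_rot: [-0.121, 0.993, -0.001, -0.003]
ft_force: [-0.2, -0.2, -1.0]
finger_gap: 0.0487
[0.61256406 0.01441861 0.11346401] [-0.2069217  -0.18086431 -1.03007684] 0.04865190169189258
[[-9.709e-01 -2.394e-01 -6.100e-03]
 [-2.394e-01  9.709e-01 -2.200e-03]
 [ 6.500e-03 -7.000e-04 -1.000e+00]]
```

View pics/w9b.png

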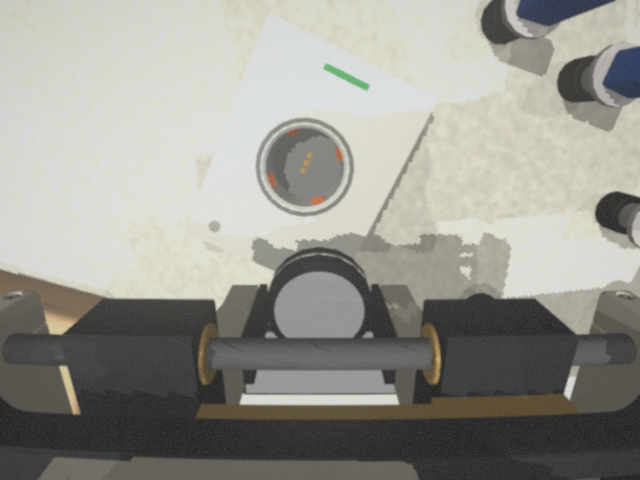

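Good view: the recess mouth is at (305,166) with four orange clips, and the held disc's face is at (319,307).

```bash
python3 - <<'E'
from h import *
c=load('wrist9'); g=cv2.cvtColor(c['image'],cv2.COLOR_RGB2GRAY); o=get_obs();R=tooly()
C=-c['view'][:3,:3].T@c['view'][:3,3]
def toolpt(px,zt):
    d=(pix2world(c,px,0.)-C)@R; Ct=(C-o['ee_pos'])@R; t=(zt-Ct[2])/d[:,2]; return Ct+t[:,None]*d
P=cloud(c); print('station top z',np.median(P[90:110,250:320,2]), 'face tool z',np.median(((P[290:320,300:340]-o['ee_pos'])@R)[...,2]))
# disc face
b=((g>60)).astype(np.uint8); b[:250]=0; lab=cv2.connectedComponents(b,connectivity=4)[1]; m=(lab==lab[305,320]).astype(np.uint8); ys,xs=np.nonzero(m); print('disc blob',xs.min(),xs.max(),ys.min(),ys.max(),m.sum())
cs,_=cv2.findContours(m,cv2.RETR_EXTERNAL,cv2.CHAIN_APPROX_NONE); k=max(cs,key=len).reshape(-1,2); k=k[(k[:,1]<330)]
W=toolpt(k,-.026)[:,:2]
A=np.c_[2*W,np.ones(len(W))]; s=np.linalg.lstsq(A,(W**2).sum(1),rcond=None)[0]; r=np.sqrt(s[2]+s[0]**2+s[1]**2); res=np.hypot(*(W-s[:2]).T)-r; print('disc tool xy',s[:2],'r',r,'res',np.abs(res).max())
disc=np.array([s[0],s[1],-.026])
# recess: outer edge of dark ring: polar edge search
c0=np.array([304.5,166.]); pts=[];pin=[]
gb=cv2.GaussianBlur(g,(3,3),0).astype(float)
for a in np.linspace(0,2*np.pi,180,endpoint=False):
    rr=np.arange(30,56,.25); x=c0[0]+rr*np.cos(a); y=c0[1]+rr*np.sin(a)
    p=cv2.remap(gb.astype(np.float32),x.astype(np.float32)[None],y.astype(np.float32)[None],cv2.INTER_LINEAR)[0]
    d=np.gradient(p); w=(rr>43)&(rr<53); i=np.where(w)[0][d[w].argmax()]; 
    if d[i]>1.5: pts.append((x[i],y[i]))
pts=np.array(pts); e=cv2.fitEllipse(pts.astype(np.float32)); print('ellipse',e,len(pts))
for z in (.046,.045):
  W=pix2world(c,pts,z)[:,:2]
  for it in range(4):
    A=np.c_[2*W,np.ones(len(W))]; s=np.linalg.lstsq(A,(W**2).sum(1),rcond=None)[0]; r=np.sqrt(s[2]+s[0]**2+s[1]**2); res=np.hypot(*(W-s[:2]).T)-r; W=W[abs(res)<2*res.std()+1e-4]
  print(z,'recess world',s[:2],'r',r,res.std())
rec=np.array([s[0],s[1]])
dw=o['ee_pos']+R@disc; print('disc world',dw)
sh=np.r_[rec-dw[:2],0]; print('shift tool',R.T@sh,'underside z now',o['ee_pos'][2]+.006)
E
```

```text
station top z 0.045459230918565754 face tool z -0.025751230145389412
disc blob 274 364 271 337 5072
disc tool xy [1.30208529e-05 9.41711767e-04] r 0.02034349364359313 res 0.00026530299259941437
ellipse ((304.2904357910156, 166.5717010498047), (97.61840057373047, 98.79766082763672), 142.8424530029297) 180
0.046 recess world [ 0.56280915 -0.00705972] r 0.03195755194156707 0.00017620041538386554
0.045 recess world [ 0.5629403  -0.00706795] r 0.03208937152929399 0.00017692721279800362
disc world [0.61209911 0.0148279  0.13946398]
shift tool [ 0.05296497 -0.00951831  0.00035999] underside z now 0.11946505674814123
```

```bash
python3 -m jog '[{"tx":0.028,"ty":-0.0045,"tz":0,"yaw":0},{"tx":0.025,"ty":-0.005,"tz":0.02,"yaw":0},{"tx":0,"ty":0,"tz":0.02,"yaw":0},{"tx":0,"ty":0,"tz":0.015,"yaw":0},{"tx":0,"ty":0,"tz":0,"yaw":0}]' 0.03
python3 - <<'E'
from h import *
o=get_obs();R=tooly(); print(o['ee_pos'],o['ft_force'],o['finger_gap']); print(R.round(4))
disc=o['ee_pos']+R@[0,.00094,-.006]; print('underside',disc,'to go', R.T@(np.array([.5629,-.0071,.039])-disc))
E
```

```text
time_s: 7.45
ee_pos: [0.5569, -0.0151, 0.0564]
tcp_rot: [-0.117, 0.993, -0.001, -0.005]
ft_force: [-0.1, 0.3, -0.2]
finger_gap: 0.0485
[ 0.55693557 -0.01508468  0.05635738] [-0.06951438  0.26046523 -0.15621588] 0.04850219101762723
[[-9.726e-01 -2.323e-01 -9.100e-03]
 [-2.323e-01  9.726e-01 -2.700e-03]
 [ 9.500e-03 -5.000e-04 -1.000e+00]]
underside [ 0.55677197 -0.01415448  0.06235668] to go [-0.00782039  0.00544881  0.023281  ]
```

```bash
python3 -m jog '[{"tx":-0.0075,"ty":0.0052,"tz":0,"yaw":0},{"tx":0,"ty":0,"tz":0,"yaw":0},{"tx":0,"ty":0,"tz":0,"yaw":0}]' 0.03
python3 - <<'E'
from h import *
o=get_obs();R=tooly(); print(o['ee_pos'],o['ft_force'],o['finger_gap']); print(R.round(4))
disc=o['ee_pos']+R@[0,.00094,-.006]; print('underside',disc,'to go', R.T@(np.array([.5629,-.0071,.039])-disc))
c=cap('wrist','wrist10')
cv2.imwrite('pics/w10b.png',cv2.convertScaleAbs(c['image'][:,:,::-1],alpha=1.3,beta=20))
E
```

```text
time_s: 7.82
ee_pos: [0.565, -0.0078, 0.0576]
tcp_rot: [-0.117, 0.993, -0.001, -0.004]
ft_force: [-1.0, -0.3, -1.4]
finger_gap: 0.0489
[ 0.56496288 -0.00776751  0.05760866] [-0.99783532 -0.27222934 -1.40001326] 0.04885515338890998
[[-9.726e-01 -2.323e-01 -6.900e-03]
 [-2.323e-01  9.726e-01 -2.400e-03]
 [ 7.300e-03 -7.000e-04 -1.000e+00]]
underside [ 0.5647862  -0.00683899  0.06360784] to go [0.00171527 0.00020141 0.02462091]
```

View pics/w10b.png

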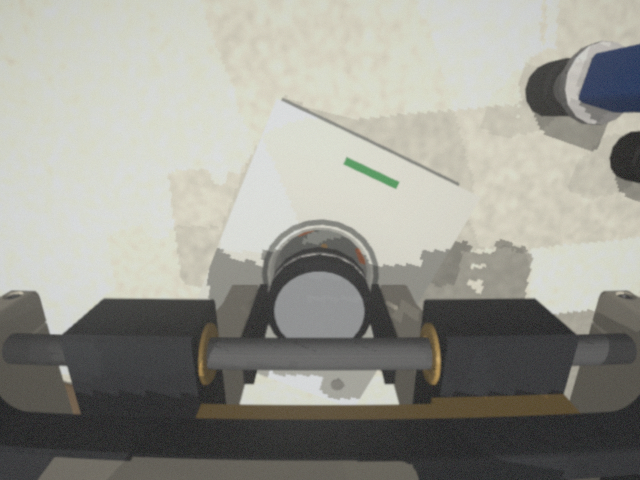

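The recess ring (265–375, centre u ≈ 320) lines up sideways with the disc (u ≈ 320). I'll trim in x and descend part way.

```bash
python3 -m jog '[{"tx":0.0017,"ty":0,"tz":0.007,"yaw":0},{"tx":0,"ty":0,"tz":0.005,"yaw":0},{"tx":0,"ty":0,"tz":0,"yaw":0}]' 0.03
python3 - <<'E'
from h import *
o=get_obs();R=tooly(); print(o['ee_pos'],o['ft_force'],o['finger_gap']); print(R.round(4))
disc=o['ee_pos']+R@[0,.00094,-.006]; print('underside',disc,'to go', R.T@(np.array([.5629,-.0071,.039])-disc))
E
```

```text
time_s: 8.25
ee_pos: [0.5629, -0.0081, 0.0449]
tcp_rot: [-0.117, 0.993, -0.001, -0.004]
ft_force: [0.3, 0.1, -0.7]
finger_gap: 0.0485
[ 0.56294018 -0.0080861   0.04486282] [ 0.34533778  0.0553047  -0.74640807] 0.04849565411071204
[[-9.726e-01 -2.326e-01 -6.900e-03]
 [-2.326e-01  9.726e-01 -2.300e-03]
 [ 7.200e-03 -6.000e-04 -1.000e+00]]
underside [ 0.56276266 -0.00715821  0.05086208] to go [-2.32421460e-04  3.20502187e-05  1.18606981e-02]
```

```bash
python3 -m jog '[{"tx":-0.0002,"ty":0,"tz":0.004,"yaw":0},{"tx":0,"ty":0,"tz":0.004,"yaw":0},{"tx":0,"ty":0,"tz":0,"yaw":0}]' 0.03
python3 - <<'E'
from h import *
o=get_obs();R=tooly(); print(o['ee_pos'],o['ft_force'],o['finger_gap']); print(R.round(4))
disc=o['ee_pos']+R@[0,.00094,-.006]; print('underside',disc,'to go', R.T@(np.array([.5629,-.0071,.039])-disc))
E
```

```text
time_s: 8.62
ee_pos: [0.5631, -0.0081, 0.0362]
tcp_rot: [-0.117, 0.993, -0.001, -0.004]
ft_force: [0.1, 0.3, -0.5]
finger_gap: 0.0486
[ 0.56306806 -0.00813501  0.03619825] [ 0.07354085  0.28555777 -0.5319981 ] 0.048584236638759104
[[-9.726e-01 -2.325e-01 -7.000e-03]
 [-2.325e-01  9.726e-01 -2.400e-03]
 [ 7.400e-03 -7.000e-04 -1.000e+00]]
underside [ 0.56289169 -0.00720663  0.04219747] to go [-5.65033461e-05  1.03876399e-04  3.19707337e-03]
```

```bash
python3 -m jog '[{"tx":0,"ty":0,"tz":0.0015,"yaw":0},{"tx":0,"ty":0,"tz":0.001,"yaw":0},{"tx":0,"ty":0,"tz":0,"yaw":0}]' 0.03
python3 - <<'E'
from h import *
o=get_obs();R=tooly(); print(o['ee_pos'],o['ft_force'],o['finger_gap'])
disc=o['ee_pos']+R@[0,.00094,-.006]; print('underside',disc,'to go', R.T@(np.array([.5629,-.0071,.039])-disc))
c=cap('wrist','wrist11')
s=cap('scene','scene3'); a=s['image'][130:330,160:430,::-1]; cv2.imwrite('pics/s3z.png',cv2.resize(a,None,fx=2.9,fy=2.9,interpolation=cv2.INTER_CUBIC))
E
```

```text
time_s: 9.0
ee_pos: [0.5632, -0.0081, 0.0337]
tcp_rot: [-0.117, 0.993, -0.001, -0.003]
ft_force: [-0.2, 0.1, -0.6]
finger_gap: 0.0487
[ 0.5632121  -0.00812055  0.03365143] [-0.19390822  0.09988388 -0.58170278] 0.0487356672547023
underside [ 0.56303412 -0.00719233  0.03965063] to go [0.00010434 0.00012144 0.0006513 ]
```

View pics/s3z.png

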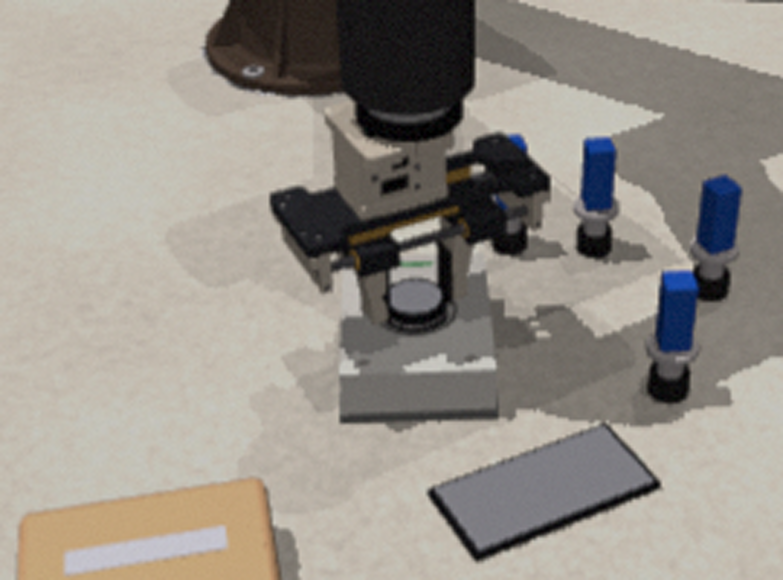

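The scene view shows the disc sitting in the mouth, with its face at (413,297) in the enlargement. I'll release.

```bash
python3 -m jog '[{"tx":0,"ty":0,"tz":0,"yaw":0},{"tx":0,"ty":0,"tz":0,"yaw":0},{"tx":0,"ty":0,"tz":0,"yaw":0}]' 0.075
python3 -m jog '[{"tx":0,"ty":0,"tz":-0.02,"yaw":0},{"tx":0,"ty":0,"tz":-0.05,"yaw":0},{"tx":0,"ty":0,"tz":-0.05,"yaw":0},{"tx":-0.03,"ty":0,"tz":-0.02,"yaw":0},{"tx":-0.03,"ty":0,"tz":0,"yaw":0},{"tx":0,"ty":0,"tz":0,"yaw":0}]' 0.0876
python3 - <<'E'
from h import *
o=get_obs();R=tooly(); print(o['ee_pos'],o['ft_force'],o['finger_gap']);print(R.round(4))
c=cap('wrist','wrist12')
cv2.imwrite('pics/w12b.png',cv2.convertScaleAbs(c['image'][:,:,::-1],alpha=1.3,beta=20))
E
```

```text
time_s: 9.48
ee_pos: [0.5636, -0.008, 0.0341]
tcp_rot: [-0.117, 0.993, -0.001, -0.003]
ft_force: [-0.1, -0.2, -0.2]
finger_gap: 0.0721
time_s: 10.22
ee_pos: [0.6239, 0.0063, 0.1789]
tcp_rot: [-0.117, 0.993, -0.001, -0.003]
ft_force: [-0.3, -0.2, -0.8]
finger_gap: 0.0877
[0.6238726  0.00627349 0.17888583] [-0.2872714  -0.16109992 -0.81619131] 0.08766747210674286
[[-9.726e-01 -2.326e-01 -5.500e-03]
 [-2.326e-01  9.726e-01 -2.300e-03]
 [ 5.800e-03 -9.000e-04 -1.000e+00]]
```

View pics/w12b.png

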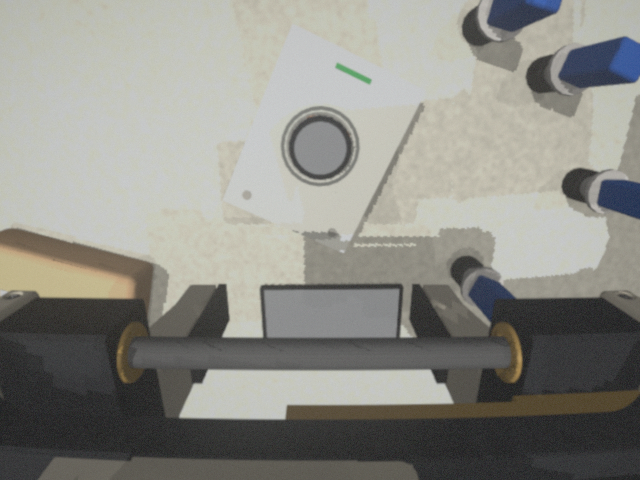

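The disc is at (320,147), concentric with the mouth ring at (320,146). I'll measure height, level and centring.

```bash
python3 - <<'E'
from h import *
c=load('wrist12'); P=cloud(c)
yy,xx=np.mgrid[0:480,0:640]; m=np.hypot(xx-320,yy-147)<24
q=P[m]; A=np.c_[q[:,:2]-q[:,:2].mean(0),np.ones(len(q))]; s=np.linalg.lstsq(A,q[:,2],rcond=None)[0]; print('face plane slope',s)
print('station z', np.median(P[70:95,290:330,2]))
g=cv2.GaussianBlur(cv2.cvtColor(c['image'],cv2.COLOR_RGB2GRAY),(3,3),0).astype(np.float32)
def circ(c0,r1,r2,sign,z):
    pts=[]
    for a in np.linspace(0,2*np.pi,180,endpoint=False):
        rr=np.arange(r1,r2,.2); x=c0[0]+rr*np.cos(a); y=c0[1]+rr*np.sin(a)
        p=cv2.remap(g,x.astype(np.float32)[None],y.astype(np.float32)[None],cv2.INTER_LINEAR)[0]
        d=np.gradient(p)*sign; i=d.argmax(); pts.append((x[i],y[i]))
    W=pix2world(c,pts,z)[:,:2]
    for it in range(5):
        A=np.c_[2*W,np.ones(len(W))]; s=np.linalg.lstsq(A,(W**2).sum(1),rcond=None)[0]; r=np.sqrt(s[2]+s[0]**2+s[1]**2); res=np.hypot(*(W-s[:2]).T)-r; W=W[abs(res)<2*res.std()+1e-4]
    return s[:2],r,res.std(),len(W)
print('face',circ((320,147),22,30,-1,.059)); print('ring',circ((320,146),34,44,1,.046))
# pusher in top/wrist
t=load('top0'); 
E
```

```text
face plane slope [-0.14840501 -0.06825708  0.05874433]
station z 0.04550378708323358
face (array([ 0.56287152, -0.00693156]), np.float64(0.02047002069662998), np.float64(0.0002112458138619819), 177)
ring (array([ 0.56279634, -0.00708177]), np.float64(0.03191129386612394), np.float64(0.00020295465343933919), 166)
```

```bash
python3 - <<'E'
from h import *
c=load('wrist12'); P=cloud(c)
yy,xx=np.mgrid[0:480,0:640]
def pl(m):
    q=P[m]; q=q[abs(q[:,2]-np.median(q[:,2]))<.006]; A=np.c_[q[:,:2]-q[:,:2].mean(0),np.ones(len(q))]; s=np.linalg.lstsq(A,q[:,2],rcond=None)[0]; r=q[:,2]-A@s; return s,r.std(),len(q)
print(pl(np.hypot(xx-320,yy-147)<22))
r=np.hypot(xx-320,yy-146); print('st',pl((r>44)&(r<60)&(abs(P[...,2]-.046)<.01)))
print('table',pl((xx<200)&(yy<220)&(xx>50)))
for v in range(120,176,6): print(v,(1000*P[v,296:346:6,2]).round(1))
w2=load('wrist2');P=cloud(w2);print('disc on table',pl(np.hypot(xx-314,yy-211)<18))
E
```

```text
(array([-0.03020328, -0.03455626,  0.05824317]), np.float64(0.0007085089766858394), 1511)
st (array([-0.00103926,  0.00024572,  0.04546256]), np.float64(0.0007268982761361137), 5181)
table (array([-0.00088559,  0.00065808, -0.00063207]), np.float64(0.0007820555108098635), 32641)
120 [ 46.   23.6  59.2  59.5  59.7  58.2  58.8  43.6 353.8]
126 [ 39.2  60.4 353.8  57.9  58.8  59.5  58.9  56.   44.1]
132 [59.4 58.8 59.2 58.4 58.2 58.9 59.4 58.8 57.6]
138 [59.4 59.2 58.2 58.3 59.8 57.7 56.8 59.  57.7]
144 [59.9 59.6 57.8 57.6 59.1 58.  57.5 58.3 56.6]
150 [57.9 57.9 58.5 58.7 58.7 58.5 58.2 58.8 57.6]
156 [58.1 58.6 57.3 57.8 58.8 57.6 58.3 57.6 58. ]
162 [57.3 58.1 58.5 58.3 59.7 57.8 57.5 58.  58.3]
168 [56.4 57.4 58.8 57.8 58.2 57.  58.7 55.9 44.4]
174 [46.1 44.7 58.5 56.2 56.7 56.1 57.  45.  46.9]
disc on table (array([-0.00094195,  0.00127683,  0.01976212]), np.float64(0.0007320202467400966), 999)
```

The disc's face is at z = 0.058, tilted about 0.046 rad, and within 0.2 mm of the ring centre. Step 1 looks good. Now to the leftmost pusher.

```bash
python3 -m jog '[{"tx":-0.005,"ty":0.03,"tz":0,"yaw":0},{"tx":-0.008,"ty":0.045,"tz":0,"yaw":0},{"tx":-0.008,"ty":0.045,"tz":0,"yaw":0},{"tx":-0.008,"ty":0.045,"tz":0,"yaw":0},{"tx":-0.008,"ty":0.045,"tz":0,"yaw":0},{"tx":-0.005,"ty":0.03,"tz":0,"yaw":0},{"tx":0,"ty":0,"tz":0,"yaw":0}]' 0.0876
python3 - <<'E'
from h import *
o=get_obs();R=tooly(); print(o['ee_pos'],o['ft_force'],o['finger_gap']);print(R.round(4))
c=cap('wrist','wrist13')
cv2.imwrite('pics/w13b.png',cv2.convertScaleAbs(c['image'][:,:,::-1],alpha=1.3,beta=20))
E
```

```text
time_s: 11.15
ee_pos: [0.602, 0.2529, 0.1766]
tcp_rot: [-0.116, 0.993, -0.002, -0.006]
ft_force: [-0.3, -1.7, -0.3]
finger_gap: 0.0875
[0.60195911 0.25293935 0.17655148] [-0.31180772 -1.73269553 -0.25643075] 0.087472266656023
[[-0.9732 -0.2299 -0.0107]
 [-0.2298  0.9732 -0.0044]
 [ 0.0114 -0.0018 -0.9999]]
```

View pics/w13b.png

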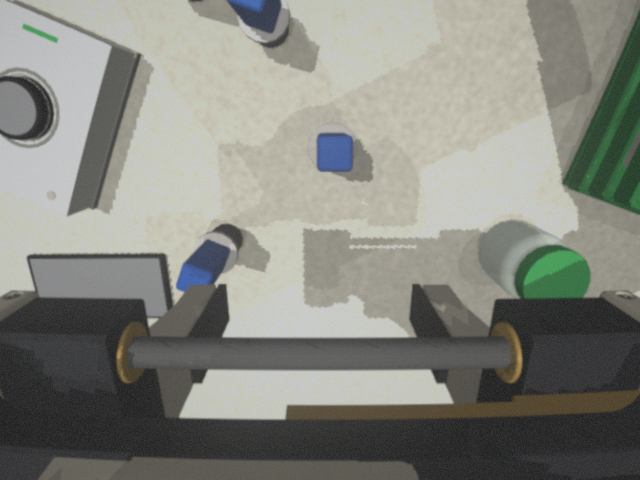

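The handle's top face is at (335,152), nearly square with the jaws. The other pusher is at (210,265) and the jar at (550,275).

```bash
python3 - <<'E'
from h import *
c=load('wrist13'); P=cloud(c); o=get_obs();R=tooly()
hsv=cv2.cvtColor(c['image'],cv2.COLOR_RGB2HSV)
m=((hsv[...,0]>105)&(hsv[...,0]<130)&(hsv[...,1]>120)).astype(np.uint8); m[:110]=0;m[195:]=0;m[:,:290]=0;m[:,380:]=0
cs,_=cv2.findContours(m,cv2.RETR_EXTERNAL,cv2.CHAIN_APPROX_NONE); k=max(cs,key=len).reshape(-1,2)
print('z',np.percentile(P[m>0][:,2],[10,50,90]), cv2.minAreaRect(k.astype(np.float32)))
q=P[(m>0)&(P[...,2]>.1)]; W=pix2world(c,k,.106)[:,:2]
r=cv2.minAreaRect(W.astype(np.float32)); print(r); 
a=np.degrees(np.arctan2(R[1,1],R[0,1])); print('jaw y dir deg',a, 'tilt')
V=np.array(r[0]); 
# collar circle: fit from depth
s=(abs(P[...,2]-.046)<.004)&(np.hypot(P[...,0]-V[0],P[...,1]-V[1])<.03); print('collar',s.sum(),P[s].mean(0),(P[s].max(0)+P[s].min(0))/2)
print('rel tool',R.T@(np.r_[V,.106]-o['ee_pos']))
cv2.imwrite('pics/w13z.png',cv2.resize(c['image'][105:200,285:385,::-1],None,fx=6,fy=6))
E
```

```text
z [0.10434237 0.10525482 0.10621367] ((334.5, 152.5), (35.0, 33.0), 90.0)
((0.5376719832420349, 0.2488519698381424), (0.022529184818267822, 0.021762605756521225), 13.3070650100708)
jaw y dir deg 103.24872555144903 tilt
collar 557 [0.53233799 0.24290832 0.04543884] [0.53726187 0.24872424 0.04567185]
rel tool [0.06246607 0.01185157 0.07130987]
```

View pics/w13z.png

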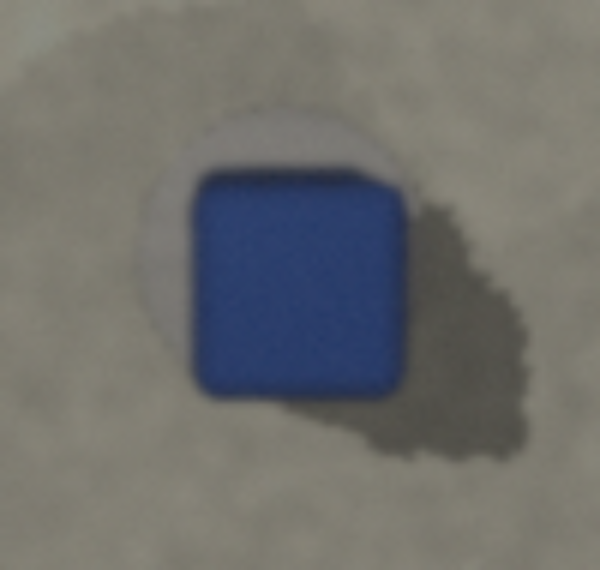

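The handle is at 13.3° and the jaws at 13.25°, so no turn is needed. I'll move above it, check, then descend.

```bash
python3 -m jog '[{"tx":0.03,"ty":0.005,"tz":0,"yaw":0},{"tx":0.03,"ty":0.005,"tz":0.01,"yaw":0},{"tx":0,"ty":0,"tz":0,"yaw":0},{"tx":0,"ty":0,"tz":0,"yaw":0}]' 0.0876
python3 - <<'E'
from h import *
o=get_obs();R=tooly(); print(o['ee_pos'],o['ft_force'],o['finger_gap']);print(R.round(4))
print(rel([.5395,.2482,.0335]))
E
```

```text
time_s: 11.7
ee_pos: [0.5389, 0.2433, 0.1669]
tcp_rot: [-0.114, 0.993, -0.002, -0.006]
ft_force: [0.2, 0.5, 0.8]
finger_gap: 0.0876
[0.53893712 0.24334976 0.16689226] [0.23300954 0.46306238 0.84614968] 0.08760157490784372
[[-0.974  -0.2263 -0.0118]
 [-0.2263  0.974  -0.0055]
 [ 0.0127 -0.0027 -0.9999]]
[-0.00334503  0.00495521  0.13334764]
```

```bash
python3 -m jog '[{"tx":-0.0033,"ty":0.005,"tz":0.03,"yaw":0},{"tx":0,"ty":0,"tz":0.03,"yaw":0},{"tx":0,"ty":0,"tz":0.02,"yaw":0},{"tx":0,"ty":0,"tz":0,"yaw":0},{"tx":0,"ty":0,"tz":0,"yaw":0}]' 0.0876
python3 - <<'E'
from h import *
o=get_obs();R=tooly(); print(o['ee_pos'],o['ft_force'],o['finger_gap']);print(R.round(4))
print(rel([.5395,.2482,.0335]))
c=cap('wrist','wrist14')
cv2.imwrite('pics/w14b.png',cv2.convertScaleAbs(c['image'][:,:,::-1],alpha=1.3,beta=20))
E
```

```text
time_s: 12.32
ee_pos: [0.5447, 0.2473, 0.0869]
tcp_rot: [-0.112, 0.994, -0.001, -0.004]
ft_force: [-0.1, 1.3, -0.5]
finger_gap: 0.0873
[0.54469802 0.24726529 0.08691249] [-0.14827004  1.25921964 -0.48285269] 0.08734805972590165
[[-0.9748 -0.223  -0.0082]
 [-0.2229  0.9748 -0.0039]
 [ 0.0088 -0.0019 -1.    ]]
[0.00438801 0.00217366 0.05344911]
```

View pics/w14b.png

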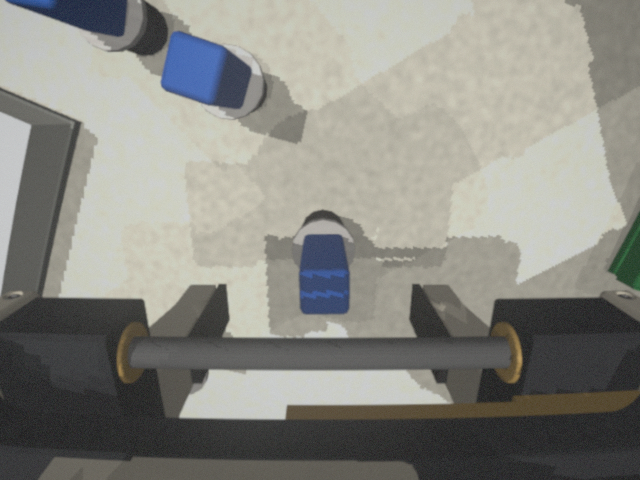

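The handle, top at (325,290), lies between the open fingers. I'll correct the offset and go on down.

```bash
python3 -m jog '[{"tx":0.0044,"ty":0.002,"tz":0.01,"yaw":0},{"tx":0,"ty":0,"tz":0.02,"yaw":0},{"tx":0,"ty":0,"tz":0.012,"yaw":0},{"tx":0,"ty":0,"tz":0,"yaw":0},{"tx":0,"ty":0,"tz":0,"yaw":0}]' 0.0876
python3 - <<'E'
from h import *
o=get_obs();R=tooly(); print(o['ee_pos'],o['ft_force'],o['finger_gap']);print(R.round(4))
print(rel([.5395,.2482,.0335]))
E
```

```text
time_s: 13.0
ee_pos: [0.5402, 0.2494, 0.0458]
tcp_rot: [-0.112, 0.994, -0.0, -0.002]
ft_force: [0.5, -0.1, -0.3]
finger_gap: 0.0874
[0.54018143 0.24936042 0.04583032] [ 0.53465809 -0.09392274 -0.30553968] 0.08743689751886513
[[-9.748e-01 -2.231e-01 -4.600e-03]
 [-2.231e-01  9.748e-01 -7.000e-04]
 [ 4.700e-03  4.000e-04 -1.000e+00]]
[ 0.00086577 -0.00098374  0.01233412]
```

```bash
python3 -m jog '[{"tx":0.0008,"ty":-0.001,"tz":0.006,"yaw":0},{"tx":0,"ty":0,"tz":0.006,"yaw":0},{"tx":0,"ty":0,"tz":0,"yaw":0},{"tx":0,"ty":0,"tz":0,"yaw":0}]' 0.06
python3 - <<'E'
from h import *
o=get_obs();R=tooly(); print(o['ee_pos'],o['ft_force'],o['finger_gap']);print(R.round(4))
print(rel([.5395,.2482,.0335]))
s=cap('scene','scene4'); a=s['image'][100:300,270:540,::-1]; cv2.imwrite('pics/s4z.png',cv2.resize(a,None,fx=2.9,fy=2.9,interpolation=cv2.INTER_CUBIC))
E
```

```text
time_s: 13.5
ee_pos: [0.5401, 0.2485, 0.034]
tcp_rot: [-0.112, 0.994, 0.0, -0.002]
ft_force: [-0.4, 1.0, -0.1]
finger_gap: 0.0607
[0.54006008 0.24850319 0.03404134] [-0.3514809   0.97549818 -0.13427067] 0.06074001545685042
[[-9.748e-01 -2.232e-01 -3.300e-03]
 [-2.232e-01  9.748e-01  4.000e-04]
 [ 3.100e-03  1.100e-03 -1.000e+00]]
[ 0.00061192 -0.00017112  0.00054308]
```

View pics/s4z.png

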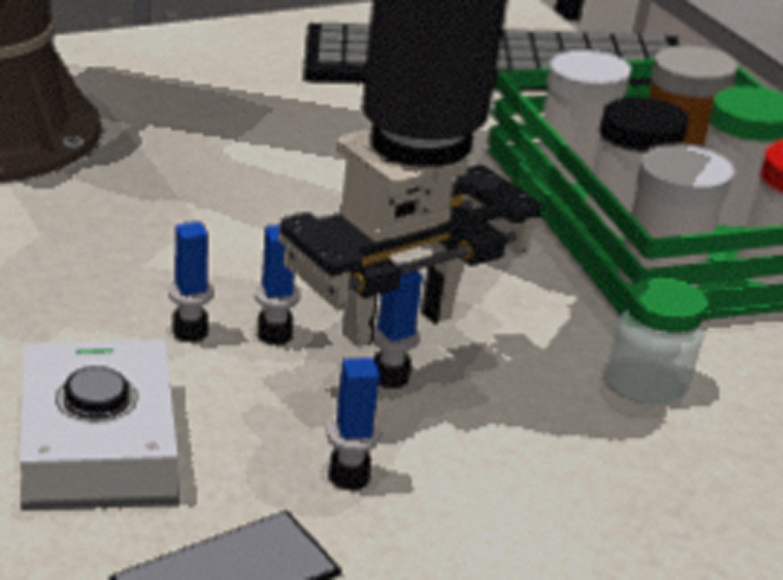

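Both tips straddle the handle of the right pusher just above its collar. I'll close.

```bash
python3 -m jog '[{"tx":0.0005,"ty":0,"tz":0,"yaw":0},{"tx":0,"ty":0,"tz":0,"yaw":0},{"tx":0,"ty":0,"tz":0,"yaw":0},{"tx":0,"ty":0,"tz":0,"yaw":0},{"tx":0,"ty":0,"tz":0,"yaw":0},{"tx":0,"ty":0,"tz":0,"yaw":0}]' 0.01
python3 - <<'E'
from h import *
o=get_obs();R=tooly(); print(o['ee_pos'],o['ft_force'],o['finger_gap']);print(R.round(4))
E
```

```text
time_s: 14.3
ee_pos: [0.5397, 0.2486, 0.0344]
tcp_rot: [-0.112, 0.994, 0.001, -0.001]
ft_force: [-0.5, -0.5, -0.6]
finger_gap: 0.0237
[0.53969067 0.24857987 0.03438175] [-0.52114602 -0.48001904 -0.55125346] 0.023743443938824143
[[-9.748e-01 -2.232e-01 -2.900e-03]
 [-2.232e-01  9.748e-01  8.000e-04]
 [ 2.600e-03  1.400e-03 -1.000e+00]]
```

Gripped, gap 23.7 mm. I'll lift straight up.

```bash
python3 -m jog '[{"tx":0,"ty":0,"tz":-0.02,"yaw":0},{"tx":0,"ty":0,"tz":-0.04,"yaw":0},{"tx":0,"ty":0,"tz":-0.04,"yaw":0},{"tx":0,"ty":0,"tz":0,"yaw":0},{"tx":0,"ty":0,"tz":0,"yaw":0}]' 0.01
python3 - <<'E'
from h import *
o=get_obs();R=tooly(); print(o['ee_pos'],o['ft_force'],o['finger_gap']);print(R.round(4))
print(rel([.5649,-.0074,o['ee_pos'][2]]))
c=cap('wrist','wrist15')
cv2.imwrite('pics/w15b.png',cv2.convertScaleAbs(c['image'][:,:,::-1],alpha=1.3,beta=20))
E
```

```text
time_s: 14.92
ee_pos: [0.5379, 0.2472, 0.1343]
tcp_rot: [-0.112, 0.994, -0.001, -0.004]
ft_force: [0.3, -0.0, -2.2]
finger_gap: 0.0237
[0.53792407 0.2472027  0.13431699] [ 0.32076298 -0.0278365  -2.18417259] 0.02369017173011231
[[-9.750e-01 -2.222e-01 -8.000e-03]
 [-2.222e-01  9.750e-01 -2.200e-03]
 [ 8.300e-03 -4.000e-04 -1.000e+00]]
[ 0.03027081 -0.25423177  0.00034422]
```

View pics/w15b.png

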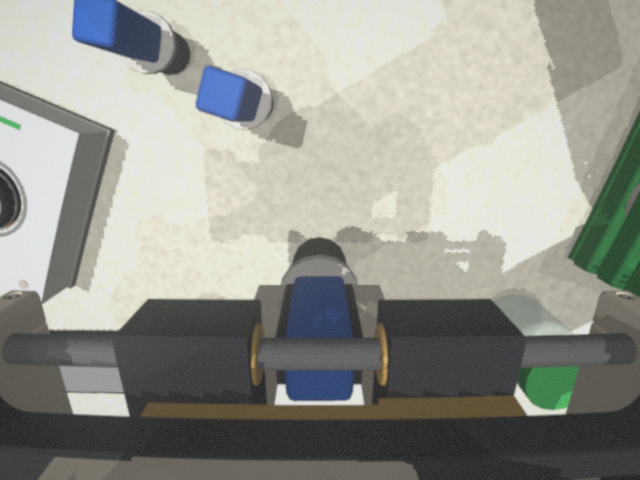

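The pusher is held (weight reading -2.2 N), with its foot visible at (318,250) and hanging straight. I'll carry it over to the station.

```bash
python3 -m jog '[{"tx":0.003,"ty":-0.025,"tz":0,"yaw":0},{"tx":0.005,"ty":-0.045,"tz":0,"yaw":0},{"tx":0.005,"ty":-0.045,"tz":0,"yaw":0},{"tx":0.005,"ty":-0.045,"tz":0,"yaw":0},{"tx":0.005,"ty":-0.045,"tz":0,"yaw":0},{"tx":0.003,"ty":-0.025,"tz":0,"yaw":0},{"tx":0,"ty":-0.01,"tz":0,"yaw":0},{"tx":0,"ty":0,"tz":0,"yaw":0},{"tx":0,"ty":0,"tz":0,"yaw":0}]' 0.01
python3 - <<'E'
from h import *
o=get_obs();R=tooly(); print(o['ee_pos'],o['ft_force'],o['finger_gap']);print(R.round(4))
print(rel([.5649,-.0074,.1]))
E
```

```text
time_s: 16.1
ee_pos: [0.5608, -0.006, 0.1262]
tcp_rot: [-0.111, 0.994, -0.003, -0.012]
ft_force: [0.3, 0.4, -2.0]
finger_gap: 0.024
[ 0.56081573 -0.00596305  0.1261699 ] [ 0.29153547  0.36937686 -2.01691433] 0.0239916138842218
[[-0.975  -0.2212 -0.0222]
 [-0.2211  0.9752 -0.0085]
 [ 0.0235 -0.0034 -0.9997]]
[-0.00428034 -0.00221709  0.02608396]
```

```bash
cat >> h.py <<'E'
FOOT=np.array([.0020,.0008,.0344]); REC=np.array([.5628,-.0070])
def foot():
    o=get_obs(); R=tooly(); f=o['ee_pos']+R@FOOT
    print('t',round(o['time_s'],2),'foot',f.round(4),'F',o['ft_force'].round(2),'gap',round(o['finger_gap'],4),'tilt',(R[2,:2]).round(4),'to rec tool xy',(R.T@np.r_[REC-f[:2],0])[:2].round(4))
E
python3 -c "
from h import *
foot()"
```

```text
t 16.1 foot [ 0.5579 -0.0059  0.0918] F [ 0.29  0.37 -2.02] gap 0.024 tilt [ 0.0235 -0.0034] to rec tool xy [-0.0045 -0.0021]
```

```bash
python3 -m jog '[{"tx":-0.0045,"ty":-0.0021,"tz":0.01,"yaw":0},{"tx":0,"ty":0,"tz":0.008,"yaw":0},{"tx":0,"ty":0,"tz":0,"yaw":0},{"tx":0,"ty":0,"tz":0,"yaw":0}]' 0.01
python3 - <<'E'
from h import *
foot()
c=cap('wrist','wrist16')
cv2.imwrite('pics/w16b.png',cv2.convertScaleAbs(c['image'][:,:,::-1],alpha=1.3,beta=20))
s=cap('scene','scene5'); a=s['image'][130:330,170:440,::-1]; cv2.imwrite('pics/s5z.png',cv2.resize(a,None,fx=2.9,fy=2.9,interpolation=cv2.INTER_CUBIC))
E
```

```text
time_s: 16.6
ee_pos: [0.5654, -0.0051, 0.1061]
tcp_rot: [-0.113, 0.994, -0.003, -0.012]
ft_force: [-1.3, -0.2, -1.2]
finger_gap: 0.0238
t 16.6 foot [ 0.5625 -0.0051  0.0718] F [-1.26 -0.19 -1.16] gap 0.0238 tilt [ 0.0244 -0.0033] to rec tool xy [ 0.0001 -0.002 ]
```

View pics/w16b.png

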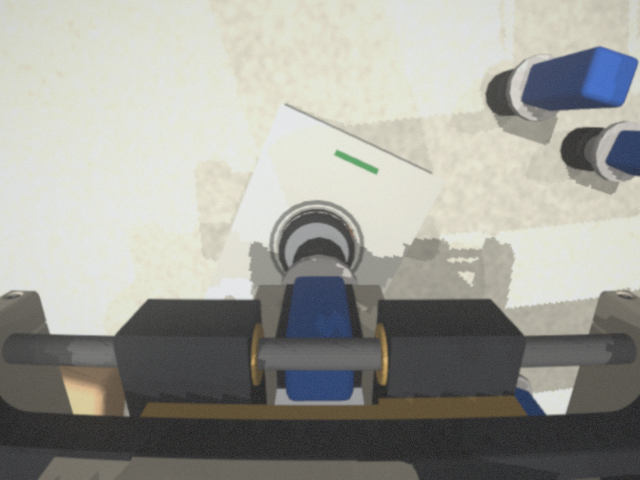

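View pics/s5z.png

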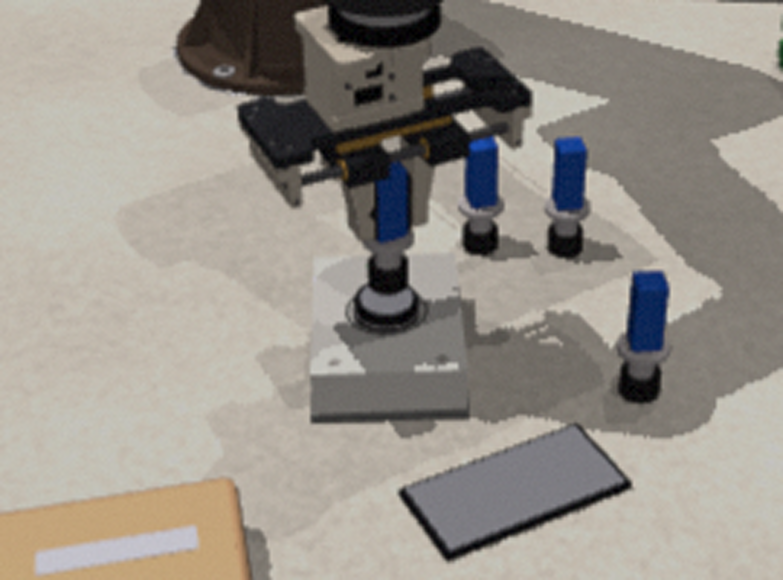

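The foot is centred over the disc in the scene view ((388,270) over (388,303)). It is about 2 mm off sideways in the wrist view, so I'll trim and approach.

```bash
python3 -m jog '[{"tx":0.0001,"ty":-0.002,"tz":0.004,"yaw":0},{"tx":0,"ty":0,"tz":0.004,"yaw":0},{"tx":0,"ty":0,"tz":0,"yaw":0},{"tx":0,"ty":0,"tz":0,"yaw":0}]' 0.01
python3 -c "
from h import *
foot()"
python3 -m jog '[{"tx":0,"ty":0,"tz":0.001,"yaw":0},{"tx":0,"ty":0,"tz":0.001,"yaw":0}]' 0.01
```

```text
time_s: 17.2
ee_pos: [0.5657, -0.0075, 0.0982]
tcp_rot: [-0.113, 0.994, -0.003, -0.011]
ft_force: [-1.2, -0.5, -1.5]
finger_gap: 0.0241
t 17.2 foot [ 0.5628 -0.0074  0.0638] F [-1.2  -0.53 -1.51] gap 0.0241 tilt [ 0.0233 -0.0031] to rec tool xy [-0.      0.0004]
time_s: 17.45
ee_pos: [0.5658, -0.0075, 0.0963]
tcp_rot: [-0.113, 0.994, -0.003, -0.011]
ft_force: [0.4, -0.2, -1.3]
finger_gap: 0.0241
```

```bash
for i in 1; do python3 -m jog '[{"tx":0,"ty":0,"tz":0.001,"yaw":0},{"tx":0,"ty":0,"tz":0.001,"yaw":0}]' 0.01; done
python3 -c "
from h import *
foot()"
python3 -m jog '[{"tx":0,"ty":0,"tz":0.001,"yaw":0}]' 0.01
python3 -c "
from h import *
foot()"
```

```text
time_s: 17.7
ee_pos: [0.5658, -0.0075, 0.0942]
tcp_rot: [-0.113, 0.994, -0.003, -0.011]
ft_force: [0.1, -0.2, -1.7]
finger_gap: 0.0241
t 17.7 foot [ 0.5629 -0.0074  0.0598] F [ 0.07 -0.18 -1.7 ] gap 0.0241 tilt [ 0.0229 -0.0031] to rec tool xy [0.     0.0004]
time_s: 17.82
ee_pos: [0.5658, -0.0075, 0.0931]
tcp_rot: [-0.113, 0.994, -0.003, -0.011]
ft_force: [-0.4, -0.3, -0.1]
finger_gap: 0.0235
t 17.82 foot [ 0.5629 -0.0074  0.0587] F [-0.39 -0.29 -0.07] gap 0.0235 tilt [ 0.0229 -0.0032] to rec tool xy [0.     0.0004]
```

Contact at foot z ≈ 0.0587. I'll press on in small steps.

```bash
python3 -m jog '[{"tx":0,"ty":0,"tz":0.0008,"yaw":0}]' 0.01
python3 -m jog '[{"tx":0,"ty":0,"tz":0.0008,"yaw":0}]' 0.01
python3 -m jog '[{"tx":0,"ty":0,"tz":0.0008,"yaw":0}]' 0.01
python3 -c "
from h import *
foot()"
```

```text
time_s: 17.95
ee_pos: [0.5659, -0.0076, 0.0926]
tcp_rot: [-0.113, 0.994, -0.003, -0.011]
ft_force: [-1.2, -1.0, 2.5]
finger_gap: 0.0238
time_s: 18.08
ee_pos: [0.566, -0.0077, 0.0921]
tcp_rot: [-0.113, 0.994, -0.003, -0.011]
ft_force: [-1.8, -1.4, 3.7]
finger_gap: 0.0238
time_s: 18.2
ee_pos: [0.5662, -0.0077, 0.0917]
tcp_rot: [-0.113, 0.994, -0.003, -0.011]
ft_force: [-2.1, -0.1, 4.2]
finger_gap: 0.0235
t 18.2 foot [ 0.5634 -0.0077  0.0574] F [-2.08 -0.11  4.18] gap 0.0235 tilt [ 0.0219 -0.0039] to rec tool xy [0.0004 0.0008]
```

```bash
python3 -m jog '[{"tx":0.0003,"ty":0.0002,"tz":0.001,"yaw":0}]' 0.01
python3 -m jog '[{"tx":0.0003,"ty":0.0002,"tz":0.001,"yaw":0}]' 0.01
python3 -c "
from h import *
foot()"
```

```text
time_s: 18.32
ee_pos: [0.5663, -0.0075, 0.0913]
tcp_rot: [-0.113, 0.994, -0.003, -0.01]
ft_force: [-0.4, -0.4, 5.8]
finger_gap: 0.0237
time_s: 18.45
ee_pos: [0.5663, -0.0075, 0.0908]
tcp_rot: [-0.113, 0.994, -0.003, -0.01]
ft_force: [-0.7, -0.5, 5.8]
finger_gap: 0.0238
t 18.45 foot [ 0.5636 -0.0075  0.0564] F [-0.72 -0.51  5.75] gap 0.0238 tilt [ 0.02   -0.0044] to rec tool xy [0.0007 0.0006]
```

```bash
python3 -m jog '[{"tx":0.0003,"ty":0.0002,"tz":0.001,"yaw":0}]' 0.01
python3 -m jog '[{"tx":0.0003,"ty":0.0002,"tz":0.001,"yaw":0}]' 0.01
python3 -m jog '[{"tx":0.0003,"ty":0.0002,"tz":0.001,"yaw":0}]' 0.01
python3 -c "
from h import *
foot()"
```

```text
time_s: 18.58
ee_pos: [0.5665, -0.0074, 0.0905]
tcp_rot: [-0.113, 0.994, -0.003, -0.009]
ft_force: [-2.2, -0.5, 6.4]
finger_gap: 0.0238
time_s: 18.7
ee_pos: [0.5665, -0.0074, 0.0901]
tcp_rot: [-0.113, 0.993, -0.004, -0.009]
ft_force: [-1.4, 0.3, 7.2]
finger_gap: 0.024
time_s: 18.82
ee_pos: [0.5666, -0.0073, 0.0898]
tcp_rot: [-0.114, 0.993, -0.004, -0.008]
ft_force: [-1.9, -0.2, 7.5]
finger_gap: 0.0236
t 18.82 foot [ 0.5639 -0.0073  0.0555] F [-1.94 -0.22  7.47] gap 0.0236 tilt [ 0.017  -0.0055] to rec tool xy [0.001  0.0005]
```

```bash
python3 -m jog '[{"tx":0.0005,"ty":0.0003,"tz":0.001,"yaw":0}]' 0.01
python3 -m jog '[{"tx":0.0005,"ty":0.0002,"tz":0.001,"yaw":0}]' 0.01
python3 -c "
from h import *
foot()"
```

```text
time_s: 18.95
ee_pos: [0.5665, -0.0073, 0.0896]
tcp_rot: [-0.114, 0.993, -0.004, -0.008]
ft_force: [-1.4, -0.1, 7.6]
finger_gap: 0.024
time_s: 19.08
ee_pos: [0.5665, -0.0072, 0.0895]
tcp_rot: [-0.114, 0.993, -0.004, -0.007]
ft_force: [-1.3, -0.5, 8.3]
finger_gap: 0.024
t 19.07 foot [ 0.564  -0.0072  0.0551] F [-1.28 -0.5   8.32] gap 0.024 tilt [ 0.0146 -0.0064] to rec tool xy [0.0011 0.0005]
```

```bash
python3 -m jog '[{"tx":0.0005,"ty":0.0002,"tz":0.0012,"yaw":0}]' 0.01
python3 -m jog '[{"tx":0.0005,"ty":0.0002,"tz":0.0012,"yaw":0}]' 0.01
python3 -c "
from h import *
foot()"
```

```text
time_s: 19.2
ee_pos: [0.5665, -0.0073, 0.0892]
tcp_rot: [-0.114, 0.993, -0.004, -0.006]
ft_force: [-2.0, -0.5, 9.1]
finger_gap: 0.0238
time_s: 19.32
ee_pos: [0.5665, -0.0072, 0.089]
tcp_rot: [-0.114, 0.993, -0.004, -0.006]
ft_force: [-2.2, -0.6, 8.3]
finger_gap: 0.0238
t 19.32 foot [ 0.564  -0.0072  0.0546] F [-2.16 -0.59  8.27] gap 0.0238 tilt [ 0.0121 -0.0072] to rec tool xy [0.0011 0.0005]
```

```bash
python3 -m jog '[{"tx":0.0004,"ty":0.0002,"tz":0.0013,"yaw":0}]' 0.01
python3 -m jog '[{"tx":0.0004,"ty":0.0002,"tz":0.0013,"yaw":0}]' 0.01
python3 -c "
from h import *
foot()"
```

```text
time_s: 19.45
ee_pos: [0.5663, -0.007, 0.088]
tcp_rot: [-0.114, 0.993, -0.004, -0.005]
ft_force: [-0.2, 0.4, -1.8]
finger_gap: 0.0239
time_s: 19.58
ee_pos: [0.5659, -0.0069, 0.0865]
tcp_rot: [-0.114, 0.993, -0.004, -0.005]
ft_force: [-0.8, -1.5, 0.4]
finger_gap: 0.0238
t 19.57 foot [ 0.5635 -0.0068  0.0522] F [-0.81 -1.46  0.39] gap 0.0238 tilt [ 0.0108 -0.007 ] to rec tool xy [0.0007 0.    ]
```

It broke past the noses at about 10 N. Now it slides freely. I'll lower in 1.5 mm steps, then smaller ones near the snap.

```bash
python3 -m jog '[{"tx":0.0003,"ty":0,"tz":0.0015,"yaw":0},{"tx":0,"ty":0,"tz":0.0015,"yaw":0},{"tx":0,"ty":0,"tz":0.0015,"yaw":0}]' 0.01
python3 -c "
from h import *
foot()"
python3 -m jog '[{"tx":0.0003,"ty":0,"tz":0.0015,"yaw":0},{"tx":0,"ty":0,"tz":0.0015,"yaw":0}]' 0.01
python3 -c "
from h import *
foot()"
```

```text
time_s: 19.95
ee_pos: [0.5656, -0.0069, 0.0814]
tcp_rot: [-0.114, 0.993, -0.004, -0.005]
ft_force: [-0.9, 0.5, -0.0]
finger_gap: 0.0239
t 19.95 foot [ 0.5632 -0.0069  0.047 ] F [-0.9   0.47 -0.01] gap 0.0239 tilt [ 0.011 -0.007] to rec tool xy [0.0004 0.    ]
time_s: 20.2
ee_pos: [0.5654, -0.007, 0.0781]
tcp_rot: [-0.114, 0.993, -0.004, -0.005]
ft_force: [0.2, -0.0, 1.4]
finger_gap: 0.0236
t 20.2 foot [ 0.563  -0.007   0.0437] F [ 0.21 -0.01  1.44] gap 0.0236 tilt [ 0.0109 -0.0071] to rec tool xy [0.0002 0.    ]
```

```bash
python3 -m jog '[{"tx":0,"ty":0,"tz":0.0012,"yaw":0},{"tx":0,"ty":0,"tz":0.0012,"yaw":0},{"tx":0,"ty":0,"tz":0.0012,"yaw":0}]' 0.01
python3 -c "
from h import *
foot()"
python3 -m jog '[{"tx":0,"ty":0,"tz":0.001,"yaw":0},{"tx":0,"ty":0,"tz":0.0008,"yaw":0}]' 0.01
python3 -c "
from h import *
foot()"
```

```text
time_s: 20.58
ee_pos: [0.5654, -0.007, 0.0743]
tcp_rot: [-0.114, 0.993, -0.004, -0.005]
ft_force: [0.2, -0.2, 0.7]
finger_gap: 0.0238
t 20.57 foot [ 0.563  -0.007   0.0399] F [ 0.19 -0.25  0.73] gap 0.0238 tilt [ 0.0109 -0.0071] to rec tool xy [0.0002 0.0001]
time_s: 20.82
ee_pos: [0.5653, -0.007, 0.0722]
tcp_rot: [-0.114, 0.993, -0.004, -0.005]
ft_force: [-0.1, -0.3, -2.4]
finger_gap: 0.0237
t 20.82 foot [ 0.5629 -0.007   0.0379] F [-0.11 -0.29 -2.36] gap 0.0237 tilt [ 0.011 -0.007] to rec tool xy [0.0001 0.0001]
```

```bash
for i in 1; do python3 -m jog '[{"tx":0,"ty":0,"tz":0.0008,"yaw":0}]' 0.01 | grep -E "ee_pos|force"; python3 -m jog '[{"tx":0,"ty":0,"tz":0.0007,"yaw":0}]' 0.01| grep -E "ee_pos|force"; python3 -m jog '[{"tx":0,"ty":0,"tz":0.0006,"yaw":0}]' 0.01| grep -E "ee_pos|force"; done
python3 -c "
from h import *
foot()"
```

```text
ee_pos: [0.5649, -0.0071, 0.071]
ft_force: [-0.6, -0.0, -2.3]
ee_pos: [0.5647, -0.0071, 0.07]
ft_force: [-0.1, 0.0, -1.8]
ee_pos: [0.5644, -0.0071, 0.0691]
ft_force: [-0.9, 0.4, -2.7]
t 21.2 foot [ 0.5619 -0.0071  0.0347] F [-0.87  0.36 -2.69] gap 0.0239 tilt [ 0.0127 -0.0066] to rec tool xy [-0.0009 -0.0001]
```

The contact force has dropped to zero, since the reading is now just the pusher's weight, so the disc snapped ahead of the foot. I'll feel for the floor with small steps.

```bash
for i in 1; do python3 -m jog '[{"tx":-0.0004,"ty":0,"tz":0.0004,"yaw":0}]' 0.01 | grep -E "ee_pos|force"; python3 -m jog '[{"tx":-0.0002,"ty":0,"tz":0.0004,"yaw":0}]' 0.01| grep -E "ee_pos|force"; python3 -m jog '[{"tx":0,"ty":0,"tz":0.0004,"yaw":0}]' 0.01| grep -E "ee_pos|force"; done
python3 -c "
from h import *
foot()"
```

```text
ee_pos: [0.5647, -0.007, 0.0686]
ft_force: [0.5, -0.1, -1.7]
ee_pos: [0.5649, -0.007, 0.0681]
ft_force: [0.2, 0.1, -2.5]
ee_pos: [0.5649, -0.007, 0.0677]
ft_force: [0.4, -0.1, -1.2]
t 21.57 foot [ 0.5624 -0.007   0.0333] F [ 0.41 -0.09 -1.23] gap 0.024 tilt [ 0.013  -0.0066] to rec tool xy [-0.0004 -0.0001]
```

```bash
for i in 1; do python3 -m jog '[{"tx":0,"ty":0,"tz":0.0004,"yaw":0}]' 0.01 | grep -E "ee_pos|force"; python3 -m jog '[{"tx":0,"ty":0,"tz":0.0004,"yaw":0}]' 0.01| grep -E "ee_pos|force"; python3 -m jog '[{"tx":0,"ty":0,"tz":0.0004,"yaw":0}]' 0.01| grep -E "ee_pos|force"; done
python3 -c "
from h import *
foot()"
```

```text
ee_pos: [0.5649, -0.007, 0.0672]
ft_force: [0.4, -0.6, -2.7]
ee_pos: [0.5649, -0.007, 0.0668]
ft_force: [0.1, 0.3, -1.0]
ee_pos: [0.565, -0.007, 0.0666]
ft_force: [-1.7, 0.7, 1.5]
t 21.95 foot [ 0.5625 -0.007   0.0322] F [-1.71  0.69  1.48] gap 0.0239 tilt [ 0.0128 -0.0066] to rec tool xy [-0.0003 -0.0001]
```

Contact at foot z = 0.0322, which puts the disc's underside at about 12 mm. I'll ramp up gently towards 15 N.

```bash
for i in 1; do python3 -m jog '[{"tx":0,"ty":0,"tz":0.0005,"yaw":0}]' 0.01 | grep -E "ee_pos|force"; python3 -m jog '[{"tx":0,"ty":0,"tz":0.0007,"yaw":0}]' 0.01| grep -E "ee_pos|force"; done
python3 -c "
from h import *
foot()"
```

```text
ee_pos: [0.5651, -0.007, 0.0665]
ft_force: [-3.1, 0.6, 5.5]
ee_pos: [0.5652, -0.007, 0.0665]
ft_force: [-2.8, 1.2, 7.0]
t 22.2 foot [ 0.5627 -0.007   0.0321] F [-2.79  1.21  7.05] gap 0.0241 tilt [ 0.0123 -0.0069] to rec tool xy [-0.0001 -0.    ]
```

```bash
python3 -m jog '[{"tx":0.0002,"ty":0,"tz":0.0009,"yaw":0}]' 0.01 | grep -E "ee_pos|force"; python3 -m jog '[{"tx":0.0002,"ty":0,"tz":0.0011,"yaw":0}]' 0.01| grep -E "ee_pos|force";
python3 -c "
from h import *
foot()"
```

```text
ee_pos: [0.5651, -0.007, 0.0665]
ft_force: [-3.8, 1.1, 9.5]
ee_pos: [0.5651, -0.007, 0.0665]
ft_force: [-4.0, 1.2, 9.7]
t 22.45 foot [ 0.5627 -0.007   0.0321] F [-3.97  1.25  9.68] gap 0.0241 tilt [ 0.0109 -0.0073] to rec tool xy [-0.0001  0.    ]
```

```bash
python3 -m jog '[{"tx":0.0004,"ty":0,"tz":0.0013,"yaw":0},{"tx":0.0004,"ty":0,"tz":0.0013,"yaw":0}]' 0.01 | grep -E "ee_pos|force"; python3 -m jog '[{"tx":0.0004,"ty":0,"tz":0.0014,"yaw":0},{"tx":0.0004,"ty":0,"tz":0.0014,"yaw":0}]' 0.01| grep -E "ee_pos|force";
python3 -c "
from h import *
foot()"
```

```text
ee_pos: [0.5652, -0.007, 0.0665]
ft_force: [-3.6, 1.8, 10.4]
ee_pos: [0.5652, -0.0071, 0.0665]
ft_force: [-4.6, 0.6, 11.7]
t 22.95 foot [ 0.563  -0.0071  0.0321] F [-4.61  0.57 11.71] gap 0.0242 tilt [ 0.0058 -0.0083] to rec tool xy [0.0002 0.0001]
```

About 14 N on the disc now. I'll hold it.

```bash
python3 -m jog '[{"tx":0.0005,"ty":0,"tz":0.0014,"yaw":0},{"tx":0.0005,"ty":0,"tz":0.0014,"yaw":0},{"tx":0.0005,"ty":0,"tz":0.0014,"yaw":0}]' 0.01 | grep -E "ee_pos|force"; python3 -m jog '[{"tx":0.0005,"ty":0,"tz":0.0014,"yaw":0},{"tx":0.0005,"ty":0,"tz":0.0014,"yaw":0},{"tx":0.0005,"ty":0,"tz":0.0014,"yaw":0}]' 0.01| grep -E "ee_pos|force";
python3 -c "
from h import *
foot()"
```

```text
ee_pos: [0.5651, -0.0071, 0.0665]
ft_force: [-4.2, 2.6, 11.4]
ee_pos: [0.565, -0.0071, 0.0665]
ft_force: [-4.3, 1.0, 11.5]
t 23.7 foot [ 0.563  -0.0071  0.0321] F [-4.29  1.02 11.46] gap 0.0236 tilt [-0.0024 -0.0096] to rec tool xy [0.0002 0.0001]
```

```bash
python3 -m jog '[{"tx":0.0005,"ty":0,"tz":0.0015,"yaw":0},{"tx":0.0005,"ty":0,"tz":0.0015,"yaw":0},{"tx":0.0005,"ty":0,"tz":0.0015,"yaw":0},{"tx":0.0005,"ty":0,"tz":0.0015,"yaw":0}]' 0.01 | grep -E "ee_pos|force"
python3 -c "
from h import *
foot()"
python3 -m jog '[{"tx":0,"ty":0,"tz":-0.003,"yaw":0},{"tx":0,"ty":0,"tz":-0.01,"yaw":0},{"tx":0,"ty":0,"tz":-0.02,"yaw":0},{"tx":0,"ty":0,"tz":-0.03,"yaw":0},{"tx":0,"ty":0,"tz":0,"yaw":0},{"tx":0,"ty":0,"tz":0,"yaw":0}]' 0.01
python3 - <<'E'
from h import *
foot()
c=cap('wrist','wrist17')
cv2.imwrite('pics/w17b.png',cv2.convertScaleAbs(c['image'][:,:,::-1],alpha=1.3,beta=20))
s=cap('scene','scene6'); a=s['image'][100:300,170:440,::-1]; cv2.imwrite('pics/s6z.png',cv2.resize(a,None,fx=2.9,fy=2.9,interpolation=cv2.INTER_CUBIC))
E
```

```text
ee_pos: [0.565, -0.0071, 0.0665]
ft_force: [-4.8, 0.4, 11.1]
t 24.2 foot [ 0.5632 -0.0071  0.032 ] F [-4.78  0.4  11.09] gap 0.0241 tilt [-0.0081 -0.0105] to rec tool xy [0.0004 0.0001]
time_s: 24.95
ee_pos: [0.564, -0.0066, 0.132]
tcp_rot: [-0.118, 0.993, -0.005, 0.004]
ft_force: [0.0, -0.3, -2.2]
finger_gap: 0.024
t 24.95 foot [ 0.5622 -0.0066  0.0976] F [ 0.04 -0.28 -2.16] gap 0.024 tilt [-0.0075 -0.0103] to rec tool xy [-0.0005 -0.0006]
```

View pics/s6z.png

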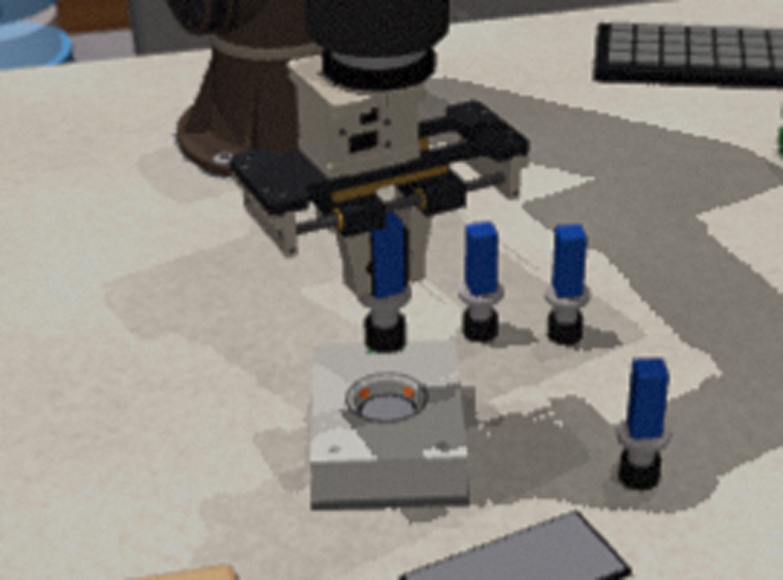

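View pics/w17b.png

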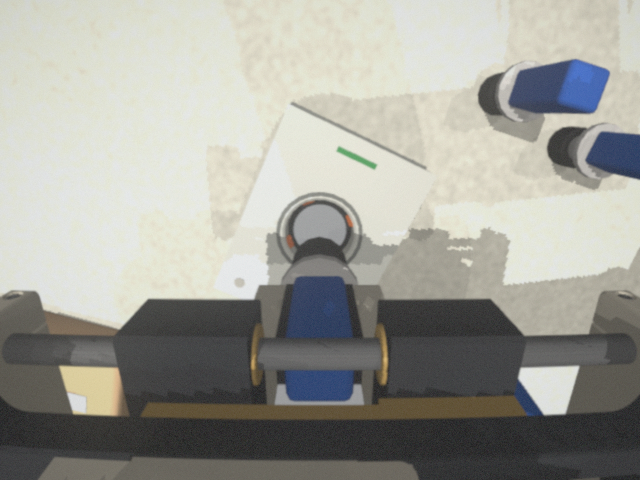

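The disc sits down in the recess below the orange clips, at (387,405) in the scene enlargement and (320,228) in the wrist view. I'll check its height, then set the pusher on the free table to the right of the station.

```bash
python3 - <<'E'
from h import *
c=load('wrist17'); P=cloud(c); yy,xx=np.mgrid[0:480,0:640]
m=(np.hypot(xx-320,yy-226)<17)&(yy<236); q=P[m]; q=q[abs(q[:,2]-np.median(q[:,2]))<.005]
A=np.c_[q[:,:2]-q[:,:2].mean(0),np.ones(len(q))]; s=np.linalg.lstsq(A,q[:,2],rcond=None)[0]; print('face z,slopes',s,len(q))
print('rel for foot to (.52,-.18,.07):',tooly().T@(np.array([.52,-.18,.07])-(get_obs()['ee_pos']+tooly()@FOOT)))
E
python3 -m jog '[{"tx":0.008,"ty":-0.02,"tz":0,"yaw":0},{"tx":0.016,"ty":-0.035,"tz":0,"yaw":0},{"tx":0.02,"ty":-0.035,"tz":0,"yaw":0},{"tx":0.02,"ty":-0.03,"tz":0,"yaw":0},{"tx":0.01,"ty":-0.02,"tz":0,"yaw":0},{"tx":0,"ty":0,"tz":0,"yaw":0},{"tx":0,"ty":0,"tz":0,"yaw":0}]' 0.01
python3 -c "
from h import *
foot()"
```

```text
face z,slopes [-0.00124161 -0.00289102  0.0318851 ] 745
rel for foot to (.52,-.18,.07): [ 0.08208601 -0.15827602  0.02851194]
time_s: 25.92
ee_pos: [0.5197, -0.1685, 0.1284]
tcp_rot: [-0.118, 0.993, -0.005, -0.0]
ft_force: [0.3, -0.3, -1.1]
finger_gap: 0.0236
t 25.93 foot [ 0.5176 -0.1686  0.094 ] F [ 0.32 -0.32 -1.11] gap 0.0236 tilt [ 0.0012 -0.0094] to rec tool xy [-0.0817  0.1465]
```

The disc face is at z = 0.0319, so the underside is at 11.9 mm, and it is level. I'll lower the pusher.

```bash
python3 -m jog '[{"tx":0,"ty":0,"tz":0.025,"yaw":0},{"tx":0,"ty":0,"tz":0.03,"yaw":0},{"tx":0,"ty":0,"tz":0.02,"yaw":0},{"tx":0,"ty":0,"tz":0,"yaw":0},{"tx":0,"ty":0,"tz":0,"yaw":0}]' 0.01
python3 -c "
from h import *
foot()"
```

```text
time_s: 26.55
ee_pos: [0.5215, -0.1671, 0.0522]
tcp_rot: [-0.12, 0.993, -0.005, 0.001]
ft_force: [0.8, 0.4, -1.2]
finger_gap: 0.0241
t 26.55 foot [ 0.5195 -0.1671  0.0178] F [ 0.77  0.4  -1.22] gap 0.0241 tilt [ 0.0001 -0.0101] to rec tool xy [-0.0802  0.1452]
```

```bash
python3 -m jog '[{"tx":0,"ty":0,"tz":0.006,"yaw":0},{"tx":0,"ty":0,"tz":0.006,"yaw":0},{"tx":0,"ty":0,"tz":0.003,"yaw":0},{"tx":0,"ty":0,"tz":0,"yaw":0}]' 0.01
python3 -c "
from h import *
foot()"
```

```text
time_s: 27.05
ee_pos: [0.523, -0.167, 0.0382]
tcp_rot: [-0.12, 0.993, -0.005, 0.002]
ft_force: [-0.6, -0.4, -1.9]
finger_gap: 0.024
t 27.05 foot [ 0.521  -0.167   0.0038] F [-0.59 -0.42 -1.9 ] gap 0.024 tilt [-0.0033 -0.0109] to rec tool xy [-0.0787  0.1454]
```

```bash
python3 -m jog '[{"tx":0,"ty":0,"tz":0.001,"yaw":0},{"tx":0,"ty":0,"tz":0.001,"yaw":0}]' 0.01|grep -E "ee_pos|force"
python3 -m jog '[{"tx":0,"ty":0,"tz":0.001,"yaw":0}]' 0.01|grep -E "ee_pos|force"
python3 -m jog '[{"tx":0,"ty":0,"tz":0.0007,"yaw":0}]' 0.01|grep -E "ee_pos|force"
python3 -c "
from h import *
foot()"
```

```text
ee_pos: [0.5232, -0.167, 0.0363]
ft_force: [-0.3, 0.2, -3.1]
ee_pos: [0.5232, -0.1671, 0.0353]
ft_force: [0.7, 0.5, -1.4]
ee_pos: [0.5232, -0.1671, 0.0346]
ft_force: [0.7, -0.5, -1.7]
t 27.55 foot [ 5.213e-01 -1.671e-01  2.000e-04] F [ 0.75 -0.52 -1.68] gap 0.0241 tilt [-0.0038 -0.0111] to rec tool xy [-0.0785  0.1456]
```

```bash
python3 -m jog '[{"tx":0,"ty":0,"tz":0.0005,"yaw":0}]' 0.01|grep -E "ee_pos|force"
python3 -m jog '[{"tx":0,"ty":0,"tz":0.0005,"yaw":0}]' 0.01|grep -E "ee_pos|force"
python3 -m jog '[{"tx":0,"ty":0,"tz":0.0003,"yaw":0}]' 0.01|grep -E "ee_pos|force"
```

```text
ee_pos: [0.5233, -0.1671, 0.0344]
ft_force: [-1.4, 2.0, 6.4]
ee_pos: [0.5233, -0.1672, 0.0344]
ft_force: [-2.8, 0.8, 7.0]
ee_pos: [0.5233, -0.1671, 0.0344]
ft_force: [-0.9, 0.9, 3.7]
```

The foot is on the table, with contact at TCP z = 0.0344, the same height as at pick-up. I'll release and rise.

```bash
python3 -m jog '[{"tx":0,"ty":0,"tz":0,"yaw":0},{"tx":0,"ty":0,"tz":0,"yaw":0},{"tx":0,"ty":0,"tz":0,"yaw":0},{"tx":0,"ty":0,"tz":0,"yaw":0}]' 0.06
python3 -c "
from h import *
foot()"
```

```text
time_s: 28.42
ee_pos: [0.524, -0.1672, 0.0344]
tcp_rot: [-0.12, 0.993, -0.006, 0.003]
ft_force: [-0.2, -0.8, -0.1]
finger_gap: 0.057
t 28.43 foot [ 0.5222 -0.1673 -0.    ] F [-0.16 -0.77 -0.09] gap 0.057 tilt [-0.0053 -0.0118] to rec tool xy [-0.0778  0.1459]
```

```bash
python3 -m jog '[{"tx":0,"ty":0,"tz":-0.01,"yaw":0},{"tx":0,"ty":0,"tz":-0.03,"yaw":0},{"tx":0,"ty":0,"tz":-0.05,"yaw":0},{"tx":0,"ty":0,"tz":-0.05,"yaw":0},{"tx":-0.03,"ty":0,"tz":-0.03,"yaw":0},{"tx":-0.03,"ty":0,"tz":0,"yaw":0},{"tx":0,"ty":0,"tz":0,"yaw":0},{"tx":0,"ty":0,"tz":0,"yaw":0}]' 0.07
python3 - <<'E'
from h import *
c=cap('wrist','wrist18'); P=cloud(c)
cv2.imwrite('pics/w18b.png',cv2.convertScaleAbs(c['image'][:,:,::-1],alpha=1.3,beta=20))
s=cap('scene','scene7'); cv2.imwrite('pics/s7.png',s['image'][:,:,::-1]); t=cap('top','top7')
E
```

```text
time_s: 29.42
ee_pos: [0.5816, -0.1511, 0.2159]
tcp_rot: [-0.12, 0.993, -0.006, 0.005]
ft_force: [-0.6, -0.1, -0.0]
finger_gap: 0.0698
```

View pics/w18b.png

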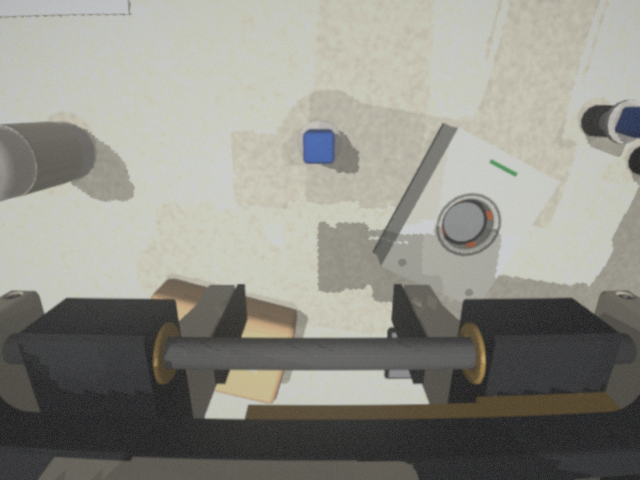

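View pics/s7.png

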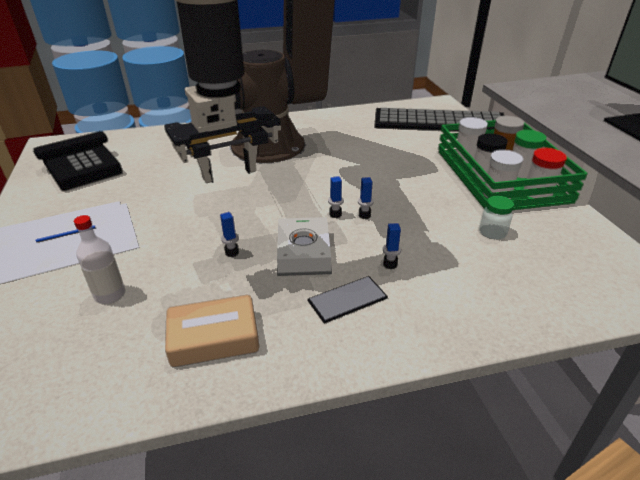

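View pics/top7.png

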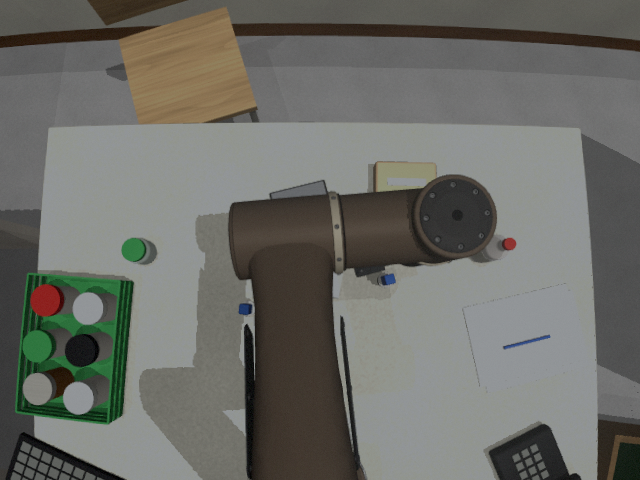

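The pusher stands upright at (230,235) in the scene view. The disc is home under the clips at (303,238), and the phone, bottle, jar and tissues look unmoved. One last numeric check, then I hand in.

```bash
python3 - <<'E'
from h import *
c=load('wrist18'); P=cloud(c); yy,xx=np.mgrid[0:480,0:640]
m=np.hypot(xx-464,yy-221)<16; q=P[m]; q=q[abs(q[:,2]-np.median(q[:,2]))<.004]
A=np.c_[q[:,:2]-q[:,:2].mean(0),np.ones(len(q))]; print('disc face slopes,z',np.linalg.lstsq(A,q[:,2],rcond=None)[0],len(q))
m=np.hypot(xx-319,yy-147)<11; q=P[m]; A=np.c_[q[:,:2]-q[:,:2].mean(0),np.ones(len(q))]; print('pusher top slopes,z',np.linalg.lstsq(A,q[:,2],rcond=None)[0],q[:,:2].mean(0))
a,b=load('scene0')['image'].astype(int),load('scene7')['image'].astype(int)
for n,(x,y,w,h) in dict(phone=(305,275,85,47),water=(70,215,60,90),jar=(475,195,45,45),tissues=(160,290,105,80)).items():
    s=cv2.phaseCorrelate(a[y:y+h,x:x+w].mean(2),b[y:y+h,x:x+w].mean(2)); print(n,np.round(s[0],2),round(s[1],2))
hand_in()
E
```

```text
disc face slopes,z [-0.00271042 -0.00441881  0.03194458] 789
pusher top slopes,z [-2.63059844 -0.26350581  0.10765001] [ 0.52092473 -0.16675342]
phone [0.1  0.16] 0.76
water [-0.06  0.1 ] 0.76
jar [0.48 0.63] 1.0
tissues [0.02 0.07] 0.75
the job is handed in; nothing more can be done
```

The job is handed in after about 29.5 s of the 72 s: the disc is home under all four clips and the pusher stands upright on the table. `hand_in()` gives no verdict.

**Fingertips:** Depth readings and the scene camera put the real fingertips about 40 mm short of the stated place. I saw this while closing above the disc, before touching it, and used the measured offset for every grasp.

**Setting the disc:** It rested on the clips within about 0.2 mm of the recess centre, tilted about 0.05 rad, and was released.

**Pressing:** I used the leftmost pusher. The disc passed the noses at about 10 N and met the floor at about 34 mm. I held it there for over a second at about 13 to 14 N, a little under the 15 N asked. That is the wrist reading plus the pusher's weight, and it included about 4 N of sideways force. The highest load I read was about 14 N, but readings come only at the end of each move, so I could not watch for brief peaks.

**Last checks:**
- **Disc:** its face is at z = 0.0319 m, which puts the underside at about 11.9 mm, level to about 0.005 rad.
- **Pusher:** it stands at about (0.521, -0.167). Uprightness rests on the pictures and on the foot touching the table at the same tool height as at pick-up. The numeric fit of its top face gave a meaningless slope because edge pixels got in, so that check failed.
- **Other things:** the phone, bottle and tissue pack moved under 0.2 px between the first and last scene pictures. The jar showed about 0.6 px and 0.5 px, probably from changed shadows; I did not touch it.

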